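Spring the pattern roller out of the card stamper

TASK

Take the forked tool from its wooden block, set it over the bare steel axle between the card stamper's narrow post and the axle's flange, press the sprung axle sideways and lever its end out of the post towards the stamper's front, so that the end is free in front of the post and the roller lies on the bed. Press gently, no harder than the spring asks, touch the roller only with the fork and leave the things lying about where they are. Finally stand the fork back in its block, upright and fully home.

Things in the scene. Friction and masses are not known exactly. Their poses are not given: they have to be found in the camera images.
- stamper: Card stamper: grey steel base 190 (x) x 134 (y) x 10 mm with a feed bed (top at z = 24), two upright cheeks and a wooden roller between. Origin: centre of the base's underside, 6 mm above the table. Front = -x; y runs along the axle to the narrow post. Pushed towards -y with about 3 N it slides until it meets a low rubber-faced batten, 1 to 20 mm away (not measured).
- post_hole (a point): Mouth of the hole (11.5 mm diameter, through) in the inner face of the narrow post; axes as the stamper's, in which it lies at x 0, y 50, z 43.5. The post is 20 wide (x -10 to 10 from here), 8 thick (y 0 to 8), its top 14.5 above the hole; from 11.5 below the hole down it is 90 wide.
- roller: Loose wooden roller, diameter 34, 58 long, about 0.15 kg, hung by its axle ends in the cheeks' holes, 0.7 mm above the bed. Origin on its axis, midway between the cheeks; y runs along the axle to the narrow post, x and z turn as it rolls. At the -y end a rigid 20 mm collar meets the other, 60 mm wide cheek and an 8 mm pin, 7 long, sits in its hole: the pivot.
- axle_fork (a point): On the sprung axle's axis, midway along the 8 mm of bare axle (8 mm diameter) between the narrow post and the flange (24 mm diameter, 3 thick; its face 4 mm from here towards the roller): the fork goes here. Pushed towards the roller the flange yields from 5 N, 0.4 N more per mm, and stops hard after 8.5 mm; after about 7 mm the end is out of the hole.
- axle_tip (a point): End of the sprung axle, on its axis, 11 mm beyond point axle_fork; at first 7 mm deep in the post's hole. The spring needs 8 to 9 N to free it; pressing with more than 15 N, on the axle or the stamper, would bend the axle.
- fork: Forked tool, 120 tall, 0.09 kg. Origin: at its bottom, between the tips of the prongs; z up along the handle. Steel blade 21 wide (x), 4 thick (y): two prongs 5 wide, 24 long, with an 11 mm slot between; shank to z = 50; flat-sided wooden handle 26 (x) x 18 (y), z = 50 to 120. The same when turned half round about z.
- fork_block: Fixed dark wooden block 80 (x) x 70 (y) x 62 tall; origin: centre of its underside. In the middle of its top a socket 25 (x) x 12 (y), 55 deep. The fork stands in it with the handle's underside on the block's top, its origin 12 mm above the block's, fork x along block x.
- ink_pad: Fixed flat dark metal ink pad, 100 x 75 x 16 mm, blue cloth on top. Bystander; origin at its underside.
- ink_stamp: Small loose hand stamp, 38 x 38 mm, 58 tall, green with a yellow knob. Bystander; origin at its underside.
- pieces_a: Loose pile of plywood puzzle pieces, about 75 x 56 x 28 mm. Bystander; origin at its underside.
- pieces_b: Loose pile of plywood puzzle pieces, about 75 x 56 x 16 mm. Bystander; origin at its underside.
Mind the look-alikes: they are no part of the job. What is shaped like the fork but blue or orange is not meant.

How it is judged:
By the outcome, as a careful person would: the job done as asked, in the order asked, and still so for the second after the job is handed in, with the robot touching nothing.
It also fails if it takes over 51 s, if anything falls off the work surface, if the arm or the gripper's body presses on something with over 40 N, if the wrist force passes 120 N, or if a joint passes its speed limit or range.

ROBOT

A 6-joint arm with a two-finger parallel gripper is mounted at the origin on the work surface. World frame = base frame: x ahead of the robot, y to its left, z up, the work surface at z = 0. Lengths are in m, angles in rad, forces in N, time in s.
With the tool pointing down it reaches from about 0.25 to 0.85 m from the base axis. Payload 12.5 kg.
Tool frame: the origin (TCP) lies on the centre line of the jaws, within the pads' length; the fingertips stand 22 mm ahead of it and the grasp point (between the pads) lies 3 mm ahead of it (robot.tcp_to_tips is the z of the fingertips in the tool frame, in m); z points along the fingers, y is the direction in which the jaws open and shut (so a half turn about z gives the same grasp; the last joint's range is limited). The gripper opens to 93 mm and grips with 3 to 60 N. Pads are 15 mm wide; open, the fingers measure 128 mm over their backs; the gripper's body (75 mm by 188 mm) begins 65 mm behind the grasp point.
Start: joints at [1.123, 0.351, 1.652, -0, 1.139, -0.085], TCP at [0.195, 0.514, 0.208] pointing down, gripper open.
Joint ranges: [-2.75, 2.75], [-0.79, 2.1], [0.01, 2.65], [-1.57, 4.71], [0.07, 3.14], [-2.87, 2.87]. Speed limits (rad/s): [2.22, 2.22, 2.79, 3.14, 3.14, 3.14].

INTERFACE

Orientations are given as a unit quaternion [x, y, z, w].
In Python, from rig import robot gives the robot as it stands.
- The arm moves only by the tool carry_out, never from a script. Its argument "series" is one flat list of numbers, 5 for each row, row after row: the shift along the tool's x, y, z in m, then the turn about the tool's z in rad, then the gripper's target within -1 to 1 (fully open at 1, half-way at 0, shut at -1). In form: [tx, ty, tz, turn, jaw, tx, ty, tz, turn, jaw, ...]. A call has 1 to 12 rows; each row shifts and turns the pose as measured when the row begins, along the tool's axes as they then stand; what a row does not reach is not made up. A row lasts 1/8 s, in which the tool goes at most 62.5 mm and 10.7 degrees, less where a joint would pass 70% of its speed; a pose out of reach is approached as far as the arm can. A call is refused whole if a number of a shift passes 0.0625 or a number of a turn 0.188, either way. A call with a gripper value outside its range is refused whole. The fingers move at their own pace and stop on an object; "newtons" is the grip in N (left out, the last holds). Time passes only in rows, so rows that do not move let the fingers close. It gives the time, the measured TCP pose, the force and the opening at its end, in the units of the state.
- robot.sense(): the state, without advancing time (a new reading comes with each control period).
- robot.capture(name): name is "scene" or "top" or "wrist"; returns (picture, depth): 480x640x3 uint8, blue, green, red; 480x640 float32, m along the optical axis (not along the pixel's ray), 0 where there is no reading.
- robot.camera_info(name): a dict with "fx", "fy", "cx", "cy" (pixels), "R" (3x3) and "t" (3): a world point X has camera coordinates R X + t; the wrist camera has in their place "mount" (4x4, takes a point from camera to tool coordinates, whose origin is the TCP and whose axes are the flange's). Camera axes: x right, y down, z forward; pixel columns grow to the right and rows downward; lengths in m; the calibration is good to about 2 mm. A picture is of the moment at which its call begins: read the wrist's pose just before it. camera_info takes no time and is no camera call.
- robot.close_job(): hands the job in, once; it reports no verdict.
Trained networks look in the newest picture that a camera, given by its name, has taken for a name from the list of things; names that differ only in an ending like _2 or _b are one class to them, and where a whole thing is asked for, a point or a joint stands for the part that bears it (a point fixed in the world has none). Each returns a list of dicts, best first, with "confidence" (0 to 1); they miss things now and then, are a little off and sometimes report something else, mostly with a low value. They report only what shows in the picture. A call takes as long as a camera call. They do not tell look-alikes from the thing itself.
- robot.recognise(query, camera): "point" ([column, row] as shares, 0 to 1, of the picture: columns of its width, rows of its height, amid what is visible of it).
- robot.cut_out(query, camera): "pixels" (480x640 bool, what is visible of it) and "point" ([column, row] as shares, 0 to 1, of the picture: columns of its width, rows of its height, amid what is visible of it).
The state is a dict: "t": time; "qpos": joint angles; "qvel": joint speeds; "joint_torque": joint torques, N m; "position": TCP position; "orientation": TCP orientation; "ft_force": force on the tool from outside, world axes, zero at the start; "moment": the same for the moment, N m; "finger_gap": finger opening in m.
Only numpy, scipy, OpenCV 4.12 (cv2) and the standard library are available. Lean on these libraries where they do the work, as an engineer would, in place of code of your own. Each camera call takes 0.05 s, during which the arm holds its last target.

## Working session

There is one attempt and no reset: what is moved stays moved. The work goes in short steps, Python scripts to look and compute and a tool call to move; the robot and the scene stay as the last step left them, time stands still between calls to the robot, and variables do not carry over. Pictures are saved under pics/ and viewed, and the job is handed in when it is done.

Besides the shell and the picture viewer there is one more tool, called after "Request:" as name(argument=value, ...) on one line, values as JSON. carry_out: Moves the arm, as the interface text tells. Its arguments: {"type":"object","properties":{"series":{"type":"array"},"newtons":{"type":"number"}},"required":["series"]}

```bash
ls -la; mkdir -p pics; python3 - <<'E'
from rig import robot
import cv2, numpy as np
print(robot.sense())
for c in ("scene","top","wrist"):
    p,d=robot.capture(c); cv2.imwrite(f"pics/{c}0.png",p); np.save(f"pics/{c}0.npy",d)
    print(c,robot.camera_info(c))
E
```

```text
total 12
drwxr-xr-x  3 agent agent 4096 Dec  6 18:32 .
drwxr-xr-x 23 root  root  4096 Dec  6 18:32 ..
drwxr-xr-x  2 agent agent 4096 Dec  6 18:32 pics
{'t': 0.0, 'qpos': array([ 1.12338084e+00,  3.51242909e-01,  1.65241831e+00, -7.51408908e-06,
        1.13911068e+00, -8.45921536e-02]), 'qvel': array([ 0.00133799,  0.00166241, -0.00020117, -0.00039045, -0.0002423 ,
        0.00288303]), 'joint_torque': array([-1.82545224e-03, -4.97319889e+01, -2.85250336e+01,  6.98109297e-02,
        2.57581263e-02, -1.05712061e-04]), 'position': array([0.19502143, 0.51387937, 0.20709998]), 'orientation': array([ 1.80416674e-01,  9.83590096e-01, -5.69783243e-04, -1.51707673e-04]), 'ft_force': array([-0.67637101, -0.03710241, -0.08413432]), 'moment': array([0.03644194, 0.04920822, 0.02914478]), 'finger_gap': 0.09316567954999785}
scene {'fx': 441.57356193071456, 'fy': 441.57356193071456, 'cx': 317.65514114450053, 'cy': 237.42483065470543, 'R': array([[ 0.24389623,  0.96977252, -0.00747645],
       [ 0.55412426, -0.14567996, -0.81958749],
       [-0.79590259,  0.19575142, -0.57290527]]), 't': array([-0.1100702 , -0.28578498,  1.35343626])}
top {'fx': 459.789686005814, 'fy': 459.789686005814, 'cx': 329.5665192234772, 'cy': 246.75872297250226, 'R': array([[-0.01529135, -0.99987047,  0.00502086],
       [-0.99445302,  0.01468551, -0.10415143],
       [ 0.1040642 , -0.00658562, -0.99454878]]), 't': array([-0.02130834,  0.60153758,  0.80604313])}
wrist {'fx': 351.51058464885756, 'fy': 351.51058464885756, 'cx': 316.60807900335845, 'cy': 245.30986038416893, 'mount': array([[-1.06492218e-05, -9.68484002e-01, -2.49075767e-01,
         6.95914496e-02],
       [ 9.99999962e-01, -7.88252402e-05,  2.63742088e-04,
         1.88899375e-04],
       [-2.75063450e-04, -2.49075754e-01,  9.68483966e-01,
        -1.76266506e-01],
       [ 0.00000000e+00,  0.00000000e+00,  0.00000000e+00,
         1.00000000e+00]])}
```

View pics/scene0.png

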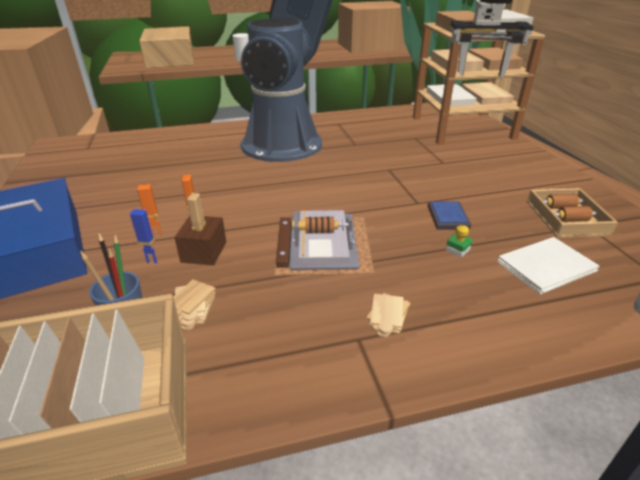

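View pics/top0.png

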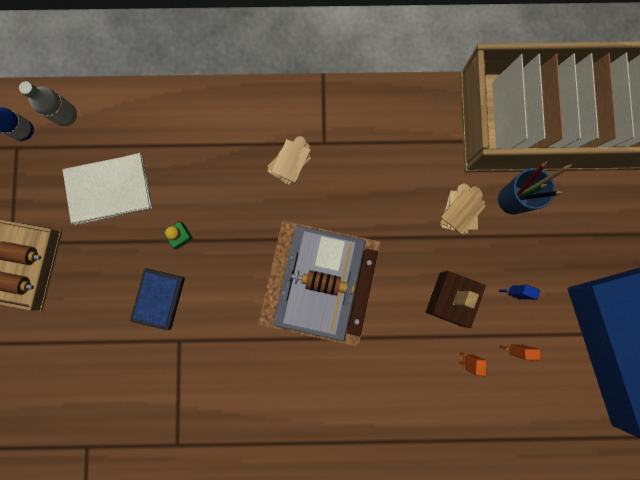

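View pics/wrist0.png

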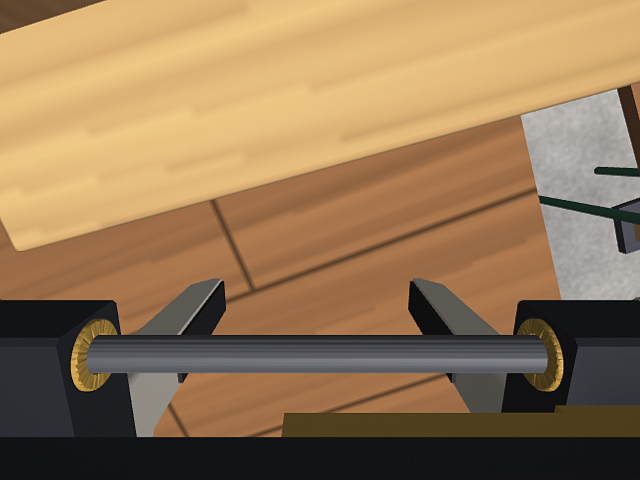

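```bash
python3 - <<'E'
from rig import robot
import cv2, numpy as np
p=cv2.imread("pics/top0.png")
cv2.imwrite("pics/t1.png",cv2.resize(p[210:355,250:390],None,fx=4.1,fy=4.1,interpolation=cv2.INTER_CUBIC))
cv2.imwrite("pics/t2.png",cv2.resize(p[250:385,420:550],None,fx=4.4,fy=4.4,interpolation=cv2.INTER_CUBIC))
p=cv2.imread("pics/scene0.png")
cv2.imwrite("pics/s1.png",cv2.resize(p[165:285,120:380],None,fx=3,fy=3,interpolation=cv2.INTER_CUBIC))
for n in ("stamper","fork","fork_block","roller"):
    r=robot.cut_out(n,"top")
    for x in r[:5]: 
        m=x["pixels"]; v,u=np.nonzero(m); print(n,x["confidence"],x["point"][0]*640,x["point"][1]*480,m.sum(),u.min(),u.max(),v.min(),v.max())
    if r: np.save(f"pics/m_{n}.npy",r[0]["pixels"])
E
```

```text
stamper 0.91 317.18399999999997 290.208 6636 273 364 226 340
stamper 0.33 294.912 278.88 80 291 302 271 282
fork 0.84 465.91999999999996 297.408 358 453 477 290 308
fork 0.69 471.29600000000005 367.776 467 460 487 353 375
fork 0.67 522.816 351.408 406 503 540 344 358
fork 0.66 521.92 291.408 421 501 539 285 299
fork_block 0.91 452.288 302.11199999999997 1854 426 484 271 327
roller 0.75 323.96799999999996 281.904 773 292 346 272 294
```

View pics/t1.png

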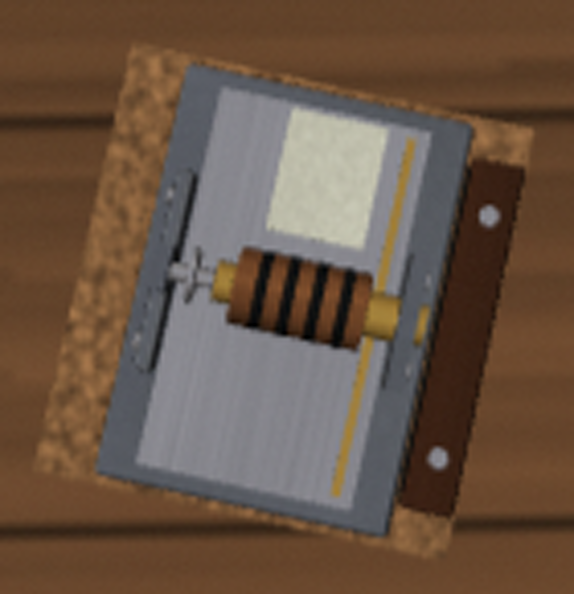

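View pics/t2.png

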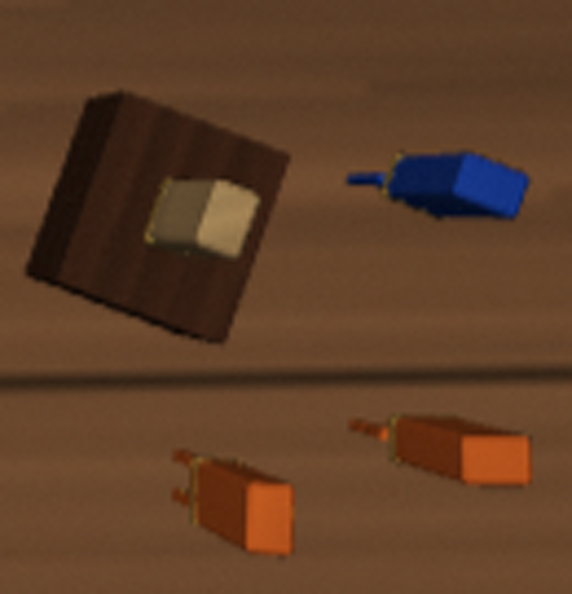

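View pics/s1.png

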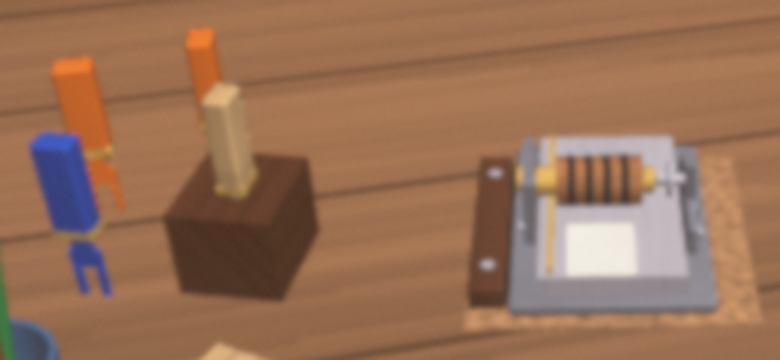

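```bash
cat > h.py <<'E'
import numpy as np, cv2
from rig import robot
from scipy.spatial.transform import Rotation as Ro
def cam(name,s=None):
    i=robot.camera_info(name); K=np.array([[i["fx"],0,i["cx"]],[0,i["fy"],i["cy"]],[0,0,1]])
    if name!="wrist": return K,np.array(i["R"]),np.array(i["t"])
    s=s or robot.sense(); T=np.eye(4); T[:3,:3]=Ro.from_quat(s["orientation"]).as_matrix(); T[:3,3]=s["position"]
    W=np.linalg.inv(T@i["mount"]); return K,W[:3,:3],W[:3,3]
def plane(c,uv,z):
    K,R,t=c; uv=np.atleast_2d(uv); d=(np.linalg.inv(K)@np.c_[uv,np.ones(len(uv))].T).T@R; o=-R.T@t
    return o+d*((z-o[2])/d[:,2])[:,None]
def proj(c,X):
    K,R,t=c; p=(K@(R@np.atleast_2d(X).T+t[:,None])).T; return p[:,:2]/p[:,2:]
def T(x,y,z,yaw):
    M=np.eye(4); M[:2,:2]=[[np.cos(yaw),-np.sin(yaw)],[np.sin(yaw),np.cos(yaw)]]; M[:3,3]=x,y,z; return M
def ap(M,P): return np.atleast_2d(P)@M[:3,:3].T+M[:3,3]
E
python3 - <<'E'
from h import *
c=cam("top")
f=lambda P,s,o:(np.array(P,float)+.5)/s-.5+o
P=plane(c,f([[187,66],[472,125],[387,535],[97,473]],4.1,[250,210]),.016)
print(P.round(4),P.mean(0)); e=lambda a,b:np.arctan2(*(P[a]-P[b])[[1,0]])
print(e(0,3),e(1,2),e(0,1)-np.pi/2,e(3,2)-np.pi/2,[np.linalg.norm(P[i]-P[(i+1)%4]) for i in range(4)])
P=plane(c,f([[125,93],[290,155],[221,343],[60,282]],4.4,[420,250]),.062)
print(P.round(4),P.mean(0));print(e(0,3),e(1,2),e(0,1)-np.pi/2,e(3,2)-np.pi/2,[np.linalg.norm(P[i]-P[(i+1)%4]) for i in range(4)])
P=plane(c,f([[217,181],[260,198],[239,256],[197,244]],4.4,[420,250]),.132)
print(P.round(4),P.mean(0));print(e(0,3),e(1,2),[np.linalg.norm(P[i]-P[(i+1)%4]) for i in range(4)])
d=np.load("pics/top0.npy"); print(d[295:303,470])
# batten face
P=plane(c,f([[470,160],[400,510]],4.1,[250,210]),.01);print(P)
E
```

```text
[[ 0.6431  0.0329  0.016 ]
 [ 0.6142 -0.096   0.016 ]
 [ 0.4319 -0.0541  0.016 ]
 [ 0.461   0.0743  0.016 ]] [ 0.53755482 -0.01072789  0.016     ]
-0.2232275501981648 -0.22602028732068805 -0.22049212445344102 -0.2233184156250161 [np.float64(0.13214826181295453), np.float64(0.18713139568048942), np.float64(0.131625159837224), np.float64(0.18675722444347265)]
[[ 0.5527 -0.2365  0.062 ]
 [ 0.5272 -0.3009  0.062 ]
 [ 0.4542 -0.27    0.062 ]
 [ 0.4788 -0.2078  0.062 ]] [ 0.50325243 -0.25378305  0.062     ]
-0.3707233319214717 -0.39940737479688143 -0.3774148328376703 -0.37698926785021136 [np.float64(0.06926512910302944), np.float64(0.07927704139614695), np.float64(0.06699121925574804), np.float64(0.0792881543506036)]
[[ 0.5171 -0.2499  0.132 ]
 [ 0.5108 -0.2652  0.132 ]
 [ 0.4902 -0.2566  0.132 ]
 [ 0.4947 -0.2417  0.132 ]] [ 0.50319025 -0.25333158  0.132     ]
-0.35285513515792344 -0.3944683019931606 [np.float64(0.01650909306248807), np.float64(0.022329837761992363), np.float64(0.015593611535031473), np.float64(0.023913009611388023)]
[0.7277148  0.72933024 0.72953296 0.72578377 0.         0.7274955
 0.7278289  0.72826254]
[[ 0.59889272 -0.09524063  0.01      ]
 [ 0.44218155 -0.06030748  0.01      ]]
```

Request:
carry_out(series=[-0.04,-0.0435,-0.01,0,-0.1,-0.04,-0.0435,-0.01,0,-0.1,-0.04,-0.0435,-0.01,0,-0.1,-0.04,-0.0435,-0.01,0,-0.1,-0.04,-0.0435,0,0,-0.1,-0.04,-0.0435,0,0,-0.1,-0.04,-0.0435,0,0,-0.1,-0.04,-0.0435,0,0,-0.1,-0.04,-0.0435,0,0,-0.1,-0.04,-0.0435,0,0,-0.1,-0.04,-0.0435,0,0,-0.1,-0.04,-0.0435,0,0,-0.1], newtons=50)

```text
t: 1.85
position: [0.466, -0.1624, 0.251]
orientation: [0.178, 0.984, 0.001, 0.004]
ft_force: [0.6, 0.6, 0.1]
finger_gap: 0.0413
```

```bash
cat > go.py <<'E'
import sys
from h import *
def delta(x,y,z,yaw):
    "yaw of stamper/block frame; tool y along its y (tool x=-its x)"
    s=robot.sense(); R=Ro.from_quat(s["orientation"]).as_matrix()
    d=R.T@(np.array([x,y,z])-s["position"]); a=np.arctan2(R[1,0],R[0,0])-np.pi
    t=-((yaw-a+np.pi)%(2*np.pi)-np.pi)
    print("t",round(s["t"],2),"pos",s["position"].round(4),"yaw",round((a+np.pi)%(2*np.pi)-np.pi,4),"tilt",R[:2,2].round(4),"F",s["ft_force"].round(2),"gap",round(s["finger_gap"],4),"q",s["qpos"].round(2))
    print("delta tool",d.round(4),"turn",round(t,4))
if __name__=="__main__": delta(*map(float,sys.argv[1:]))
E
python3 go.py .503 -.254 .24 -.378
```

```text
t 1.85 pos [ 0.466  -0.1624  0.251 ] yaw -0.3575 tilt [0.0082 0.0005] F [0.61 0.57 0.09] gap 0.0413 q [-0.43  0.2   1.74  0.    1.19 -1.65]
delta tool [-0.0666 -0.0729  0.0112] turn 0.0205
```

Request:
carry_out(series=[-0.034,-0.037,0.005,0.02,0.0,-0.03,-0.035,0.005,0,0.0,0,0,0,0,0.0,0,0,0,0,0.0])

```text
t: 2.35
position: [0.5008, -0.2588, 0.24]
orientation: [0.19, 0.982, 0.001, 0.004]
ft_force: [-1.2, 0.8, 0.2]
finger_gap: 0.0469
```

```bash
python3 go.py .503 -.254 .24 -.378; python3 - <<'E'
from h import *
s=robot.sense(); p,d=robot.capture("wrist")
c=cam("wrist",s)
q=p.copy()
def poly(P,col):
    uv=proj(c,P).round().astype(int); cv2.polylines(q,[uv.reshape(-1,1,2)],True,col,1)
B=T(.503,-.254,0,-.378)
r=lambda a,b,z:[[a,b,z],[-a,b,z],[-a,-b,z],[a,-b,z]]
poly(ap(B,r(.04,.035,.062)),(0,255,0)); poly(ap(B,r(.013,.009,.132)),(255,255,0)); poly(ap(B,r(.013,.009,.062)),(0,0,255))
cv2.imwrite("pics/w1.png",q); cv2.imwrite("pics/w1raw.png",p); np.save("pics/w1.npy",d)
E
```

```text
t 2.35 pos [ 0.5008 -0.2588  0.24  ] yaw -0.3823 tilt [0.0079 0.0009] F [-1.23  0.84  0.19] gap 0.0469 q [-0.56  0.34  1.58  0.01  1.21 -1.75]
delta tool [-0.0002  0.0053  0.    ] turn -0.0043
```

View pics/w1.png

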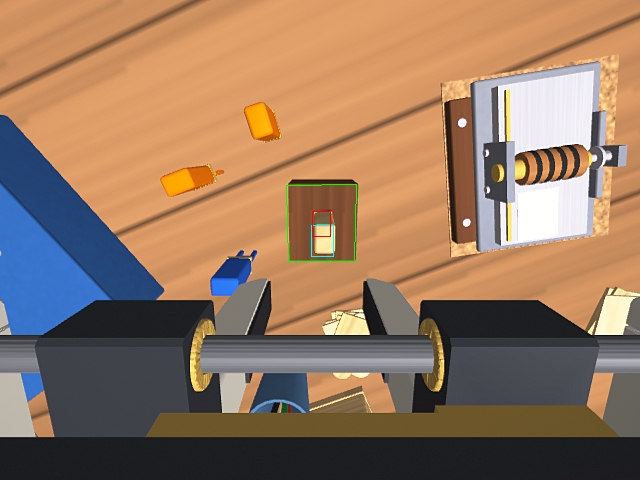

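Request:
carry_out(series=[0,0.005,0.04,-0.004,0.0,0,0,0.04,0,0.0,0,0,0.03,0,0.0,0,0,0.02,0,0.0,0,0,0.01,0,0.0])

```text
t: 3.02
position: [0.5049, -0.2492, 0.0998]
orientation: [0.185, 0.983, 0.0, 0.007]
ft_force: [0.8, -0.1, -0.2]
finger_gap: 0.0465
```

```bash
python3 go.py .503 -.254 .092 -.378
```

```text
t 3.02 pos [ 0.5049 -0.2492  0.0998] yaw -0.3722 tilt [ 0.0129 -0.0018] F [ 0.77 -0.1  -0.17] gap 0.0465 q [-0.54  0.5   1.72  0.01  0.91 -1.75]
delta tool [ 0.0002 -0.0052  0.0078] turn 0.0058
```

Request:
carry_out(series=[0,-0.005,0.006,0.005,0.0,0,0,0,0,0.0])

```text
t: 3.28
position: [0.5034, -0.2536, 0.0943]
orientation: [0.187, 0.982, 0.0, 0.007]
ft_force: [-0.3, 0.4, -0.3]
finger_gap: 0.0463
```

```bash
python3 go.py .503 -.254 .092 -.378
```

```text
t 3.27 pos [ 0.5034 -0.2536  0.0943] yaw -0.3763 tilt [ 0.0136 -0.0022] F [-0.3   0.39 -0.29] gap 0.0463 q [-0.55  0.51  1.72  0.01  0.9  -1.75]
delta tool [ 0.0002 -0.0006  0.0023] turn 0.0017
```

Request:
carry_out(series=[0,0,0,0,-0.8,0,0,0,0,-0.8,0,0,0,0,-0.8,0,0,0,0,-0.8], newtons=50)

```text
t: 3.78
position: [0.5041, -0.2541, 0.096]
orientation: [0.187, 0.982, -0.0, 0.008]
ft_force: [-0.4, 0.1, -1.1]
finger_gap: 0.0175
```

```bash
python3 go.py .503 -.254 .175 -.378; python3 - <<'E'
from h import *
# axle fork point world
S=T(.5376,-.0107,.006,-.223)
print(ap(S,[[0,46,43.5],[0,50,43.5],[0,0,0]]*np.array(.001)))
E
```

```text
t 3.77 pos [ 0.5041 -0.2541  0.096 ] yaw -0.3765 tilt [ 0.0158 -0.0036] F [-0.43  0.09 -1.08] gap 0.0175 q [-0.55  0.51  1.72  0.01  0.9  -1.75]
delta tool [-0.0002 -0.0001 -0.079 ] turn 0.0015
[[ 0.54777319  0.03416097  0.0495    ]
 [ 0.54865782  0.03806192  0.0495    ]
 [ 0.5376     -0.0107      0.006     ]]
```

Request:
carry_out(series=[0,0,-0.01,0,-0.8,0,0,-0.02,0,-0.8,-0.0005,0,-0.02,0,-0.8,0,0,-0.015,0,-0.8])

```text
t: 4.28
position: [0.503, -0.2537, 0.1636]
orientation: [0.187, 0.982, 0.0, 0.007]
ft_force: [-0.7, 0.3, -0.1]
finger_gap: 0.0178
```

```bash
python3 go.py .503 -.254 .185 -.378
```

```text
t 4.28 pos [ 0.503  -0.2537  0.1636] yaw -0.3765 tilt [ 0.0142 -0.0026] F [-0.74  0.3  -0.07] gap 0.0178 q [-0.55  0.42  1.67  0.01  1.04 -1.75]
delta tool [-0.0004 -0.0002 -0.0214] turn 0.0015
```

```bash
python3 go.py .5478 .0342 .19 -.223
```

```text
t 4.28 pos [ 0.503  -0.2537  0.1636] yaw -0.3765 tilt [ 0.0142 -0.0026] F [-0.74  0.3  -0.07] gap 0.0178 q [-0.55  0.42  1.67  0.01  1.04 -1.75]
delta tool [ 0.0638  0.2843 -0.0265] turn -0.1535
```

Request:
carry_out(series=[0,0,-0.015,0,-0.8,0.0106,0.047,-0.006,0,-0.8,0.0106,0.047,-0.003,0,-0.8,0.0106,0.047,0,0,-0.8,0.0106,0.047,0,0,-0.8,0.0106,0.047,0,0,-0.8,0.0106,0.045,0,0,-0.8,0,0,0,-0.1,-0.8,0,0,0,-0.05,-0.8,0,0,0,0,-0.8])

```text
t: 5.52
position: [0.5481, 0.0391, 0.1937]
orientation: [0.111, 0.994, -0.001, 0.009]
ft_force: [0.7, -0.1, -1.2]
finger_gap: 0.018
```

```bash
cat > look.py <<'E'
import sys
from h import *
def ov(name,out,S,fork=None,crop=None,sc=1):
    s=robot.sense(); p,d=robot.capture(name); c=cam(name,s); q=p.copy()
    cv2.imwrite(f"pics/{out}_raw.png",p); np.save(f"pics/{out}.npy",d)
    if crop: 
        x0,y0,x1,y1=crop; q=cv2.resize(q[y0:y1,x0:x1],None,fx=sc,fy=sc,interpolation=cv2.INTER_CUBIC)
    else: x0=y0=0
    def poly(P,col,cl=True):
        uv=((proj(c,P)-[x0,y0]+.5)*sc-.5).round().astype(int); cv2.polylines(q,[uv.reshape(-1,1,2)],cl,col,1)
    r=lambda a,b,cc,dd,z:np.array([[a,cc,z],[b,cc,z],[b,dd,z],[a,dd,z]])*.001
    poly(ap(S,r(-95,95,-67,67,10)),(0,255,0))
    poly(ap(S,r(-10,10,50,58,58)),(255,255,0))
    poly(ap(S,r(-45,45,50,58,32)),(255,0,255))
    th=np.linspace(0,6.28,24); 
    poly(ap(S,np.c_[12*np.cos(th),42+0*th,43.5+12*np.sin(th)]*.001),(0,0,255))
    poly(ap(S,np.array([[0,-29,43.5],[0,57,43.5]])*.001),(0,255,255),False)
    if fork is not None:
        R=Ro.from_quat(s["orientation"]).as_matrix()
        for y in(-2,2):
            P=np.array([[-10.5,0],[-5.5,0],[-5.5,24],[5.5,24],[5.5,0],[10.5,0],[10.5,50],[-10.5,50]])
            X=np.c_[P[:,0],0*P[:,0]+y,fork*1e3-P[:,1]]*.001
            poly(X@R.T+s["position"],(0,255,0))
    cv2.imwrite(f"pics/{out}.png",q)
if __name__=="__main__":
    x,y,yaw=map(float,sys.argv[3:6]); crop=[int(v) for v in sys.argv[7:11]] or None
    ov(sys.argv[1],sys.argv[2],T(x,y,.006,yaw),float(sys.argv[6]),crop,float(sys.argv[11]) if crop else 1)
E
python3 go.py .5478 .0342 .19 -.223; python3 look.py wrist w2 .5376 -.0107 -.223 .084;  python3 look.py top t3 .5376 -.0107 -.223 .084 250 210 390 355 4.1
```

```text
t 5.53 pos [0.5481 0.0391 0.1937] yaw -0.2232 tilt [ 0.0176 -0.0039] F [ 0.74 -0.09 -1.25] gap 0.018 q [-0.01  0.36  1.68 -0.    1.09 -1.36]
delta tool [-0.0007 -0.0049  0.0037] turn -0.0002
```

View pics/w2.png

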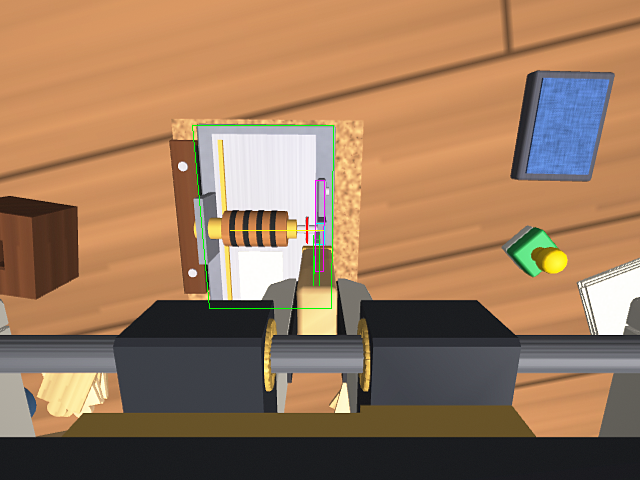

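View pics/t3.png

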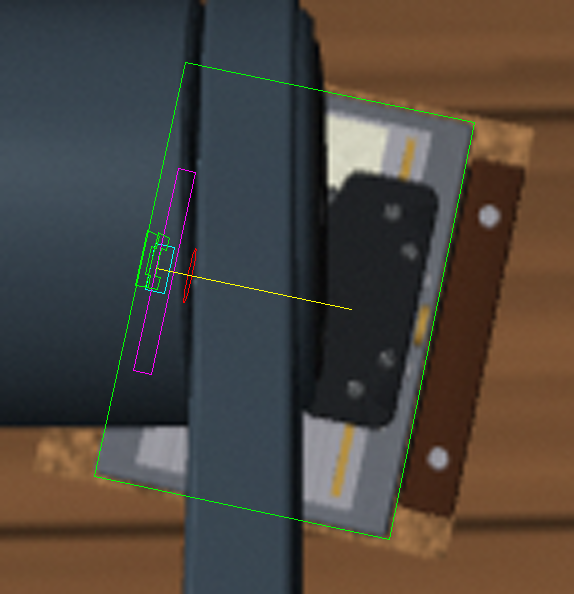

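```bash
python3 - <<'E'
import cv2
for a in("w2","w2_raw"):
    p=cv2.imread(f"pics/{a}.png"); cv2.imwrite(f"pics/{a}z.png",cv2.resize(p[165:315,190:345],None,fx=5,fy=4,interpolation=cv2.INTER_CUBIC) if 0 else cv2.resize(p[165:310,190:345],None,fx=4,fy=4,interpolation=cv2.INTER_CUBIC))
E
```

```text
(no output)
```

View pics/w2z.png

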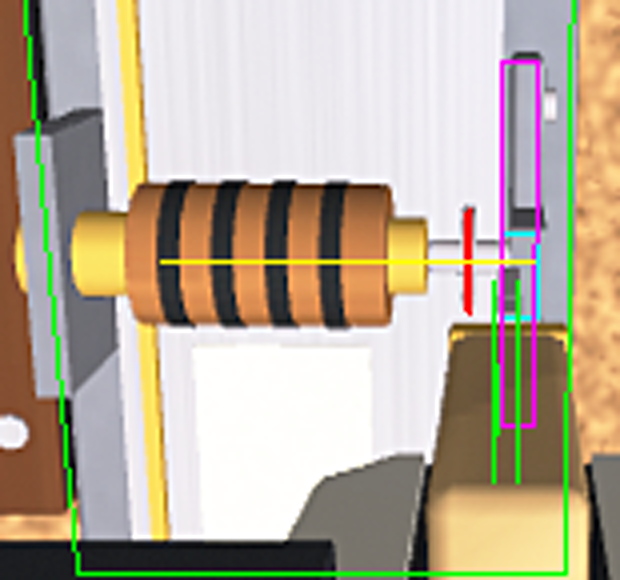

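View pics/w2_rawz.png

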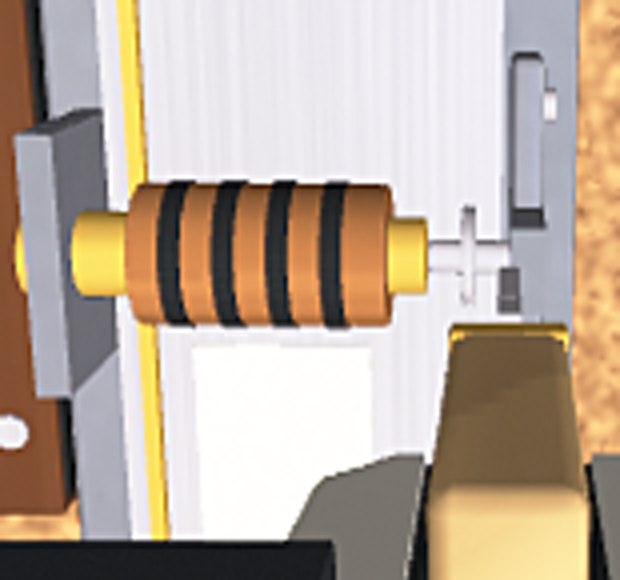

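```bash
cat >> h.py <<'E'
def tool(s=None):
    s=s or robot.sense(); M=np.eye(4); M[:3,:3]=Ro.from_quat(s["orientation"]).as_matrix(); M[:3,3]=s["position"]; return M
# fork in tool frame, from grasp
_G=np.eye(4); _q=[0.1867,0.9824,-0.0004,0.0080]
_t=np.array([.0158,-.0036])
def _mk():
    a=-.3765; z=np.array([.0158,-.0036,-1]); z/=np.linalg.norm(z); x=-np.array([np.cos(a),np.sin(a),0]); x-=z*(x@z); x/=np.linalg.norm(x)
    G=np.eye(4); G[:3,:3]=np.c_[x,np.cross(z,x),z]; G[:3,3]=.5041,-.2541,.096
    F=np.linalg.inv(G)@T(.503,-.254,.012,-.378); return F
FT=_mk(); 
def fork(s=None): return tool(s)@FT
E
python3 - <<'E'
from h import *
print(FT.round(4)); print(fork().round(4))
s=robot.sense(); c=cam("wrist",s); p=cv2.imread("pics/w2_raw.png"); q=cv2.resize(p[165:310,190:345],None,fx=4,fy=4,interpolation=cv2.INTER_CUBIC)
r=lambda a,b,z:np.array([[a,b,z],[-a,b,z],[-a,-b,z],[a,-b,z]])*.001
for z in(50,120):
    uv=((proj(c,ap(fork(s),r(13,9,z)))-[190,165]+.5)*4-.5).round().astype(int); cv2.polylines(q,[uv.reshape(-1,1,2)],True,(0,255,0),1)
uv=((proj(c,ap(fork(s),r(10.5,2,0)))-[190,165]+.5)*4-.5).round().astype(int); cv2.polylines(q,[uv.reshape(-1,1,2)],True,(0,0,255),1)
cv2.imwrite("pics/w3.png",q)
E
```

```text
[[-9.999e-01 -1.500e-03 -1.600e-02  2.400e-03]
 [-1.500e-03  1.000e+00  2.500e-03 -5.000e-04]
 [ 1.600e-02  2.500e-03 -9.999e-01  8.400e-02]
 [ 0.000e+00  0.000e+00  0.000e+00  1.000e+00]]
[[ 0.9746  0.2241 -0.0015  0.5472]
 [-0.2241  0.9746  0.0028  0.0386]
 [ 0.0021 -0.0024  1.      0.1096]
 [ 0.      0.      0.      1.    ]]
```

View pics/w3.png

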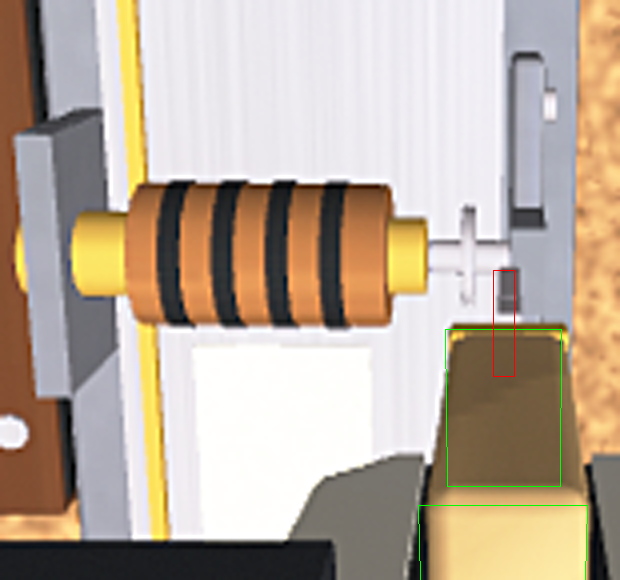

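```bash
cat > gf.py <<'E'
import sys
from h import *
FT[1,3]+=.0008
SX,SY,SYAW=.5376,-.0107,-.223
def df(sx,sy,sz):
    "target fork origin in stamper frame, mm (z above table)"
    s=robot.sense(); S=T(SX,SY,0,SYAW); g=ap(S,np.array([[sx,sy,sz]])*.001)[0]; F=fork(s)
    R=tool(s)[:3,:3]; d=R.T@(g-F[:3,3]); yaw=np.arctan2(F[1,0],F[0,0])
    fs=np.linalg.inv(S)@F
    print("t",round(s["t"],2),"tcp",s["position"].round(4),"fork in stamper mm",(fs[:3,3]*1e3).round(2),"fork axis",F[:2,2].round(4),"F stamper",(S[:3,:3].T@s["ft_force"]).round(2),"M",s["moment"].round(2))
    print("delta tool mm",(d*1e3).round(2),"turn",round(-(SYAW-yaw),4))
if __name__=="__main__": df(*map(float,sys.argv[1:4]))
E
python3 gf.py -1 46 66
```

```text
t 5.62 tcp [0.5482 0.0389 0.1936] fork in stamper mm [ -1.55  51.02 109.6 ] fork axis [-0.0015  0.0028] F stamper [ 0.47 -0.44  0.3 ] M [ 0.05 -0.    0.01]
delta tool mm [ 0.23 -5.03 43.6 ] turn -0.003
```

Request:
carry_out(series=[0,-0.005,0.015,-0.003,-0.8,0,0,0.015,0,-0.8,0,0,0.01,0,-0.8,0,0,0,0,-0.8])

```text
t: 6.12
position: [0.547, 0.0328, 0.1498]
orientation: [0.112, 0.994, -0.001, 0.008]
ft_force: [0.1, -0.7, -1.3]
finger_gap: 0.0173
```

```bash
python3 gf.py -1 46 66; python3 - <<'E'
from h import *
import gf
s=robot.sense(); p,d=robot.capture("wrist"); cv2.imwrite("pics/w4.png",p); p2,_=robot.capture("scene"); cv2.imwrite("pics/s4.png",cv2.resize(p2[190:280,270:380],None,fx=7,fy=6.5,interpolation=cv2.INTER_CUBIC))
c=cam("wrist",s)
x0,y0,k=210,130,4
q=cv2.resize(p[y0:y0+150,x0:x0+180],None,fx=k,fy=k,interpolation=cv2.INTER_CUBIC)
cv2.imwrite("pics/w4z.png",q)
S=T(.5376,-.0107,.006,-.223)
for n,P in dict(flange_top=[0,42,55.5],flange_right=[-12,42,43.5],axl=[-4,42,43.5],axr=[-4,50,43.5],posttop=[-10,50,58],posttop2=[-10,58,58]).items():
    print(n,((proj(c,ap(S,np.array(P)*.001))[0]-[x0,y0])*k).round())
for n,P in dict(ftip0=[-10.5,-2,0],ftip1=[-10.5,2,0],h0=[-13,-9,50],h1=[-13,9,50]).items(): print(n,((proj(c,ap(fork(s),np.array(P)*.001))[0]-[x0,y0])*k).round())
E
```

```text
t 6.12 tcp [0.547  0.0328 0.1498] fork in stamper mm [-1.53 44.8  65.8 ] fork axis [0.0006 0.0028] F stamper [ 0.25 -0.65 -1.3 ] M [ 0.07 -0.01  0.05]
delta tool mm [-0.53  1.21 -0.19] turn -0.0026
flange_top [412. 464.]
flange_right [412. 390.]
axl [412. 429.]
axr [452. 429.]
posttop [453. 417.]
posttop2 [495. 417.]
ftip0 [415. 409.]
ftip1 [437. 409.]
h0 [369. 467.]
h1 [485. 467.]
```

View pics/w4z.png

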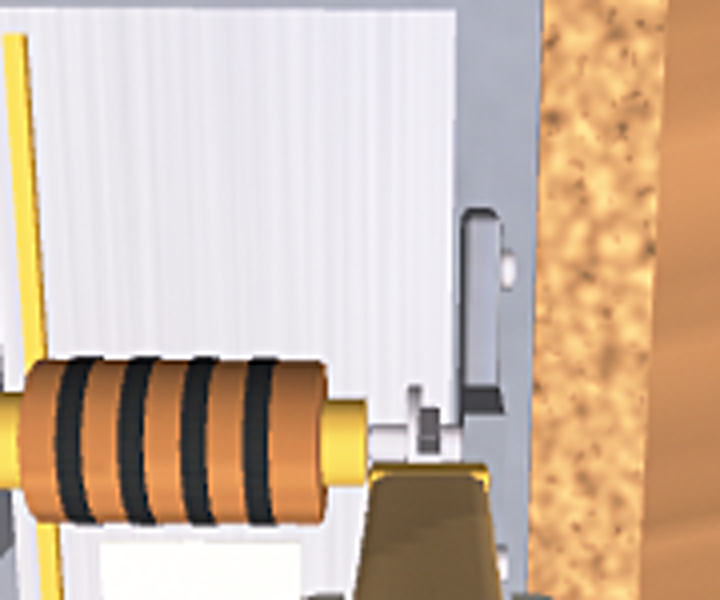

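View pics/s4.png

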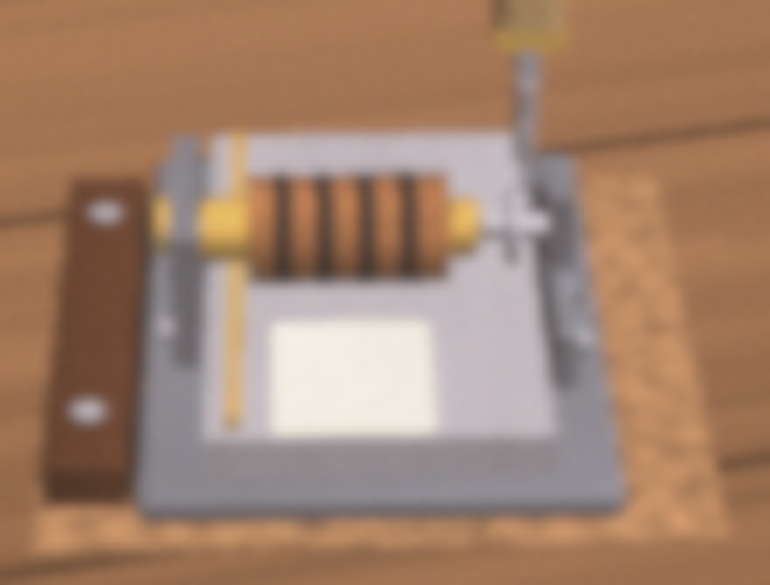

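Request:
carry_out(series=[-0.001,0.0024,0,-0.002,-0.8,0,0,0,0,-0.8])

```text
t: 6.48
position: [0.5496, 0.0353, 0.1517]
orientation: [0.111, 0.994, -0.001, 0.01]
ft_force: [0.3, 0.9, -0.9]
finger_gap: 0.0175
```

```bash
cat > wz.py <<'E'
import sys
from h import *
import gf
o=sys.argv[1]; s=robot.sense(); p,d=robot.capture("wrist"); cv2.imwrite(f"pics/{o}_raw.png",p); c=cam("wrist",s)
x0,y0,k=(int(v) for v in (sys.argv[2:5] or (260,190,8)))
q=cv2.resize(p[y0:y0+560//k,x0:x0+720//k],None,fx=k,fy=k,interpolation=cv2.INTER_CUBIC); cv2.imwrite(f"pics/{o}.png",q)
S=T(gf.SX,gf.SY,.006,gf.SYAW)
for n,P in dict(flangef=[-12,42,43.5],axl=[-4,42,43.5],axr=[-4,50,43.5],axback=[4,46,43.5]).items():
    print(n,((proj(c,ap(S,np.array(P)*.001))[0]-[x0,y0]+.5)*k).round(),end=' ')
for n,P in dict(ftip0=[-10.5,-2,0],ftip1=[-10.5,2,0],fin=[-5.5,0,0]).items(): print(n,((proj(c,ap(fork(s),np.array(P)*.001))[0]-[x0,y0]+.5)*k).round(),end=' ')
E
python3 gf.py -.5 47.2 58; python3 wz.py w5
```

```text
t 6.47 tcp [0.5496 0.0353 0.1517] fork in stamper mm [ 0.79 47.79 67.66] fork axis [-0.0026  0.0029] F stamper [ 0.06  0.98 -0.92] M [0.02 0.08 0.02]
delta tool mm [ 1.47 -0.59  9.63] turn -0.0001
flangef [398. 278.] axl [399. 355.] axr [478. 355.] axback [438. 431.] ftip0 [435. 342.] ftip1 [477. 342.] fin [456. 393.]
```

View pics/w5.png

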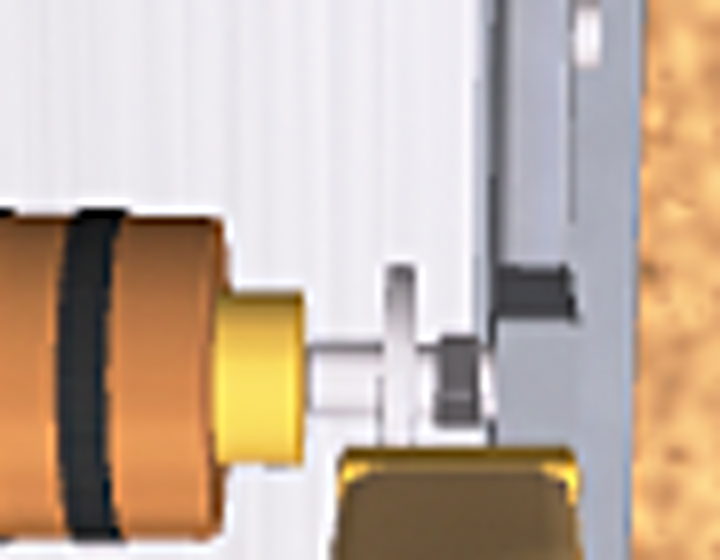

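```bash
sed -i 's/^SX,SY,SYAW=.*/SX,SY,SYAW=.5373,-.0092,-.223/' gf.py; python3 gf.py 0 46 57
```

```text
t 6.53 tcp [0.5496 0.0352 0.1517] fork in stamper mm [ 1.4  46.32 67.67] fork axis [-0.0026  0.0029] F stamper [ 0.15 -0.95 -1.05] M [ 0.02 -0.   -0.01]
delta tool mm [ 1.61 -0.32 10.64] turn -0.0002
```

Request:
carry_out(series=[0.0014,-0.0004,0.004,0,-0.8,0,0,0.006,0,-0.8])

```text
t: 6.78
position: [0.5485, 0.0351, 0.1416]
orientation: [0.111, 0.994, -0.001, 0.01]
ft_force: [-0.7, -1.0, -0.2]
finger_gap: 0.0173
```

```bash
python3 gf.py 0 46 57; python3 wz.py w6
```

```text
t 6.78 tcp [0.5485 0.0351 0.1416] fork in stamper mm [ 0.42 46.03 57.64] fork axis [-0.0037  0.0029] F stamper [-0.43 -1.12 -0.19] M [0.05 0.03 0.01]
delta tool mm [ 0.43 -0.03  0.63] turn -0.0001
flangef [415. 303.] axl [415. 383.] axr [496. 383.] axback [456. 461.] ftip0 [435. 342.] ftip1 [477. 342.] fin [456. 393.]
```

View pics/w6.png

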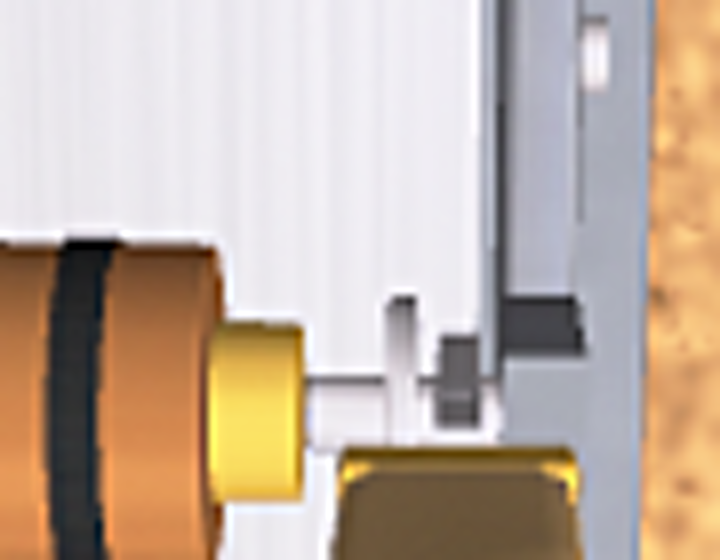

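Request:
carry_out(series=[0.0003,-0.0002,0.006,0,-0.8,0.0002,0,0.005,0,-0.8])

```text
t: 7.08
position: [0.5478, 0.0349, 0.1289]
orientation: [0.111, 0.994, -0.001, 0.009]
ft_force: [-0.4, -0.0, -0.5]
finger_gap: 0.0179
```

```bash
python3 gf.py 0 46 36; python3 wz.py w7
```

```text
t 7.08 tcp [0.5478 0.0349 0.1289] fork in stamper mm [-0.36 45.64 44.95] fork axis [-0.0024  0.0029] F stamper [-0.39 -0.1  -0.48] M [ 0.04 -0.02 -0.01]
delta tool mm [-0.19  0.36  8.95] turn -0.0002
flangef [417. 341.] axl [417. 424.] axr [502. 424.] axback [460. 506.] ftip0 [435. 342.] ftip1 [477. 342.] fin [456. 393.]
```

View pics/w7.png

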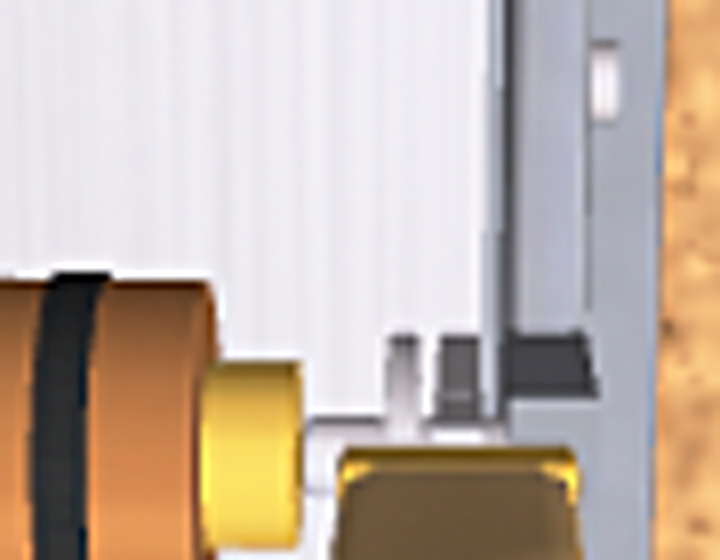

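Request:
carry_out(series=[-0.0001,0.0001,0.006,0,-0.8,0.0001,0,0.003,0,-0.8])

```text
t: 7.38
position: [0.5477, 0.035, 0.1188]
orientation: [0.111, 0.994, -0.001, 0.009]
ft_force: [0.6, 0.5, -0.4]
finger_gap: 0.018
```

```bash
python3 gf.py 0 46 36; python3 wz.py w8
```

```text
t 7.38 tcp [0.5477 0.035  0.1188] fork in stamper mm [-0.49 45.68 34.75] fork axis [-0.0016  0.0029] F stamper [ 0.47  0.6  -0.44] M [ 0.02 -0.04  0.02]
delta tool mm [-0.51  0.32 -1.24] turn -0.0002
flangef [415. 369.] axl [415. 455.] axr [504. 455.] axback [459. 540.] ftip0 [435. 342.] ftip1 [477. 342.] fin [456. 393.]
```

View pics/w8.png

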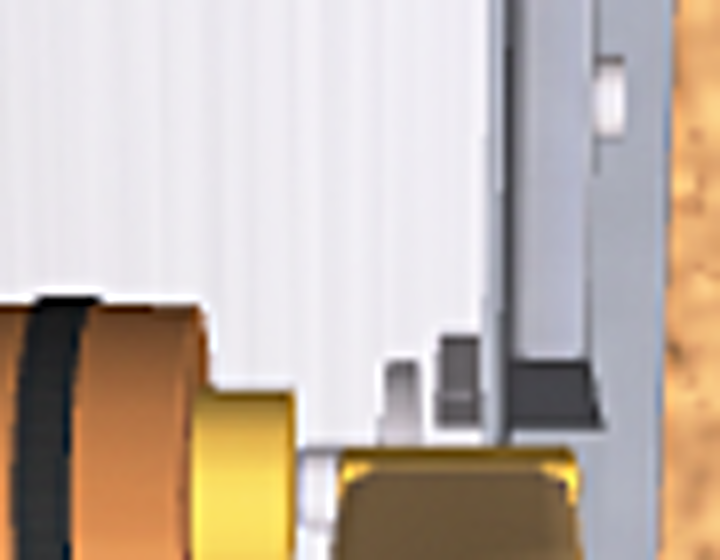

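Request:
carry_out(series=[0,-0.001,0,0,-0.8,0,-0.001,0,0,-0.8,0,-0.001,0,0,-0.8,0,-0.001,0,0,-0.8])

```text
t: 7.92
position: [0.5469, 0.0315, 0.1188]
orientation: [0.111, 0.994, -0.0, 0.009]
ft_force: [-0.3, 2.4, -2.7]
finger_gap: 0.0182
```

```bash
python3 gf.py 0 46 36; python3 wz.py w9 250 180 7; python3 gf.py 0 46 36
```

```text
t 7.92 tcp [0.5469 0.0315 0.1188] fork in stamper mm [-0.46 42.18 34.8 ] fork axis [-0.0021  0.0016] F stamper [-0.78  2.29 -2.66] M [ 0.72 -0.08 -0.02]
delta tool mm [-0.48  3.82 -1.18] turn -0.0006
flangef [467. 392.] axl [467. 468.] axr [545. 468.] axback [506. 542.] ftip0 [451. 369.] ftip1 [488. 369.] fin [469. 414.] t 7.97 tcp [0.5469 0.0314 0.1188] fork in stamper mm [-0.43 42.06 34.8 ] fork axis [-0.0021  0.0018] F stamper [-0.12  1.18 -2.66] M [ 0.66 -0.12  0.05]
delta tool mm [-0.45  3.94 -1.18] turn -0.0006
```

View pics/w9.png

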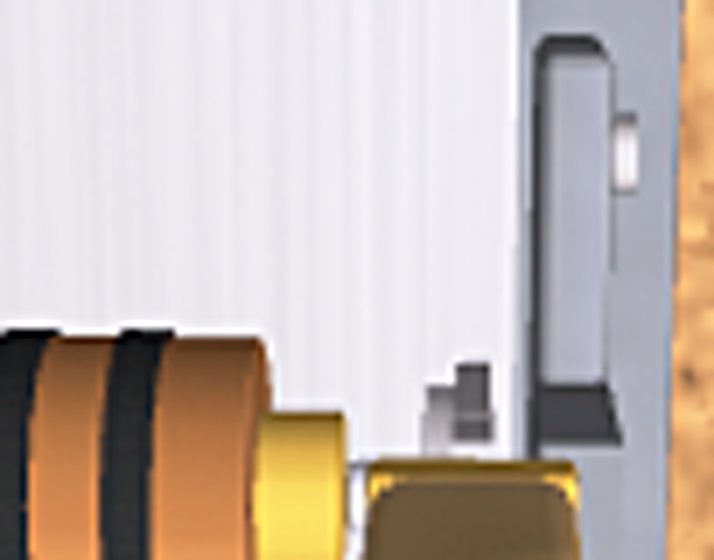

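Request:
carry_out(series=[0,-0.001,0,0,-0.8,0,-0.001,0,0,-0.8,0,-0.001,0,0,-0.8])

```text
t: 8.35
position: [0.5464, 0.029, 0.1189]
orientation: [0.111, 0.994, 0.0, 0.009]
ft_force: [1.1, 5.3, -1.3]
finger_gap: 0.0177
```

```bash
cat > fm.py <<'E'
from h import *
import gf
gf.df(0,46,36)
s=robot.sense(); S=T(0,0,0,gf.SYAW); print("M stamper",(S[:3,:3].T@s["moment"]).round(2))
E
python3 fm.py
```

```text
t 8.35 tcp [0.5464 0.029  0.1189] fork in stamper mm [-0.4  39.82 34.92] fork axis [-0.0027  0.0002] F stamper [-0.12  5.45 -1.31] M [ 1.41 -0.16 -0.02]
delta tool mm [-0.42  6.18 -1.06] turn -0.0011
M stamper [ 1.42  0.16 -0.02]
```

Request:
carry_out(series=[0,-0.001,0,0,-0.8,0,-0.001,0,0,-0.8])

```text
t: 8.6
position: [0.5462, 0.0278, 0.119]
orientation: [0.111, 0.994, 0.001, 0.01]
ft_force: [1.7, 6.5, -2.0]
finger_gap: 0.0177
```

```bash
python3 fm.py;  python3 wz.py w10 250 180 7;python3 fm.py
```

```text
t 8.6 tcp [0.5462 0.0278 0.119 ] fork in stamper mm [-0.33 38.71 35.02] fork axis [-0.0034 -0.0014] F stamper [ 0.21  6.71 -1.98] M [ 1.51 -0.23  0.04]
delta tool mm [-0.35  7.29 -0.94] turn -0.0016
M stamper [1.52 0.11 0.04]
flangef [502. 391.] axl [501. 466.] axr [579. 466.] axback [540. 540.] ftip0 [451. 369.] ftip1 [488. 369.] fin [469. 414.] t 8.65 tcp [0.5461 0.0277 0.119 ] fork in stamper mm [-0.36 38.65 35.01] fork axis [-0.0033 -0.0014] F stamper [-0.21  5.4  -1.42] M [ 1.53 -0.22 -0.02]
delta tool mm [-0.38  7.35 -0.95] turn -0.0017
M stamper [ 1.54  0.13 -0.02]
```

View pics/w10.png

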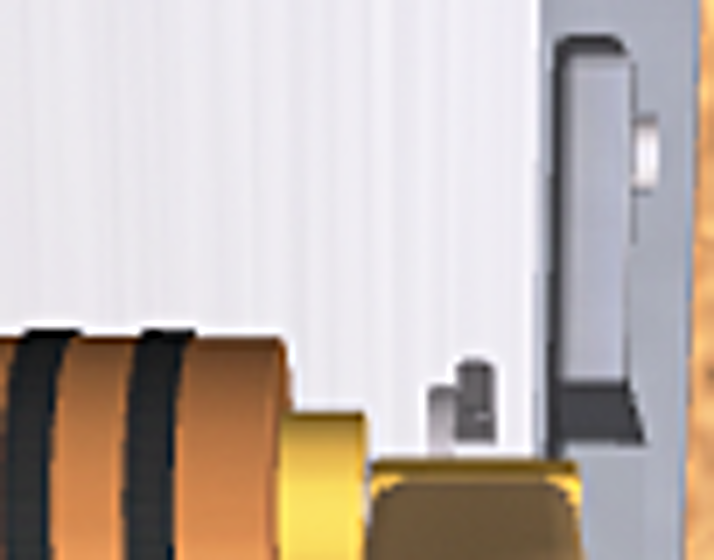

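Request:
carry_out(series=[0,-0.0012,0,0,-0.8,0,-0.0012,0,0,-0.8,0,-0.0012,0,0,-0.8,0,-0.001,0,0,-0.8])

```text
t: 9.15
position: [0.5456, 0.0252, 0.1192]
orientation: [0.112, 0.994, 0.003, 0.01]
ft_force: [1.0, 6.8, -2.8]
finger_gap: 0.0174
```

```bash
python3 fm.py;  python3 wz.py w11 250 180 7;python3 fm.py
```

```text
t 9.15 tcp [0.5456 0.0252 0.1192] fork in stamper mm [-0.32 36.4  35.19] fork axis [-0.0047 -0.0055] F stamper [-0.5   6.86 -2.78] M [ 1.74 -0.26  0.04]
delta tool mm [-0.32  9.6  -0.72] turn -0.0028
M stamper [1.75 0.13 0.04]
flangef [525. 390.] axl [524. 465.] axr [602. 465.] axback [562. 539.] ftip0 [451. 369.] ftip1 [488. 369.] fin [469. 414.] t 9.2 tcp [0.5456 0.0251 0.1192] fork in stamper mm [-0.29 36.35 35.22] fork axis [-0.0048 -0.0056] F stamper [-0.23  6.91 -0.81] M [ 1.76 -0.27 -0.07]
delta tool mm [-0.29  9.65 -0.69] turn -0.0029
M stamper [ 1.78  0.13 -0.07]
```

View pics/w11.png

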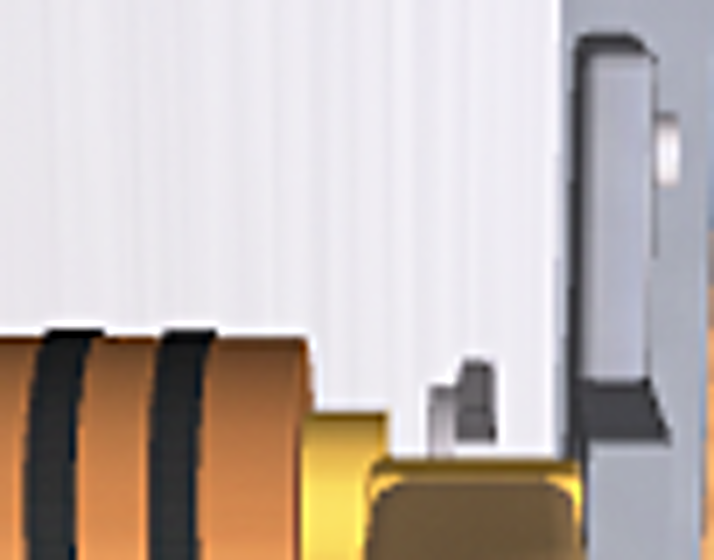

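Request:
carry_out(series=[0,-0.0012,0,0,-0.8,0,-0.0012,0,0,-0.8,0,-0.0012,0,0,-0.8,0,-0.0012,0,0,-0.8])

```text
t: 9.7
position: [0.5451, 0.0228, 0.1195]
orientation: [0.113, 0.994, 0.006, 0.011]
ft_force: [1.2, 6.8, -2.0]
finger_gap: 0.0176
```

```bash
python3 fm.py;  python3 wz.py w12 250 180 7;python3 fm.py
```

```text
t 9.7 tcp [0.5451 0.0228 0.1195] fork in stamper mm [-0.18 34.45 35.46] fork axis [-0.0066 -0.0105] F stamper [-0.35  6.89 -2.05] M [ 1.94 -0.35 -0.03]
delta tool mm [-0.15 11.56 -0.37] turn -0.0044
M stamper [ 1.97  0.08 -0.03]
flangef [544. 388.] axl [544. 463.] axr [621. 463.] axback [582. 537.] ftip0 [451. 369.] ftip1 [488. 369.] fin [469. 414.] t 9.75 tcp [0.545  0.0228 0.1194] fork in stamper mm [-0.25 34.42 35.44] fork axis [-0.0065 -0.0106] F stamper [-0.6   7.13 -2.23] M [ 1.92 -0.28 -0.01]
delta tool mm [-0.22 11.58 -0.39] turn -0.0044
M stamper [ 1.93  0.15 -0.01]
```

View pics/w12.png

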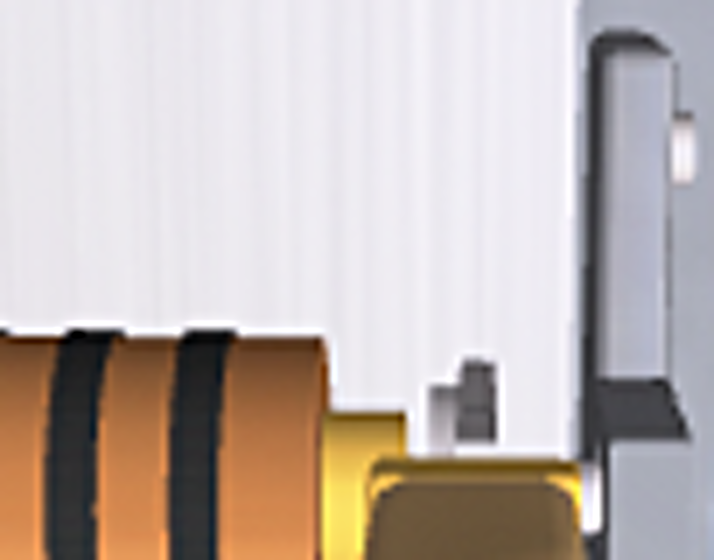

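Request:
carry_out(series=[0,-0.0013,0,0,-0.8,0,-0.0013,0,0,-0.8])

```text
t: 10.0
position: [0.5448, 0.0217, 0.1196]
orientation: [0.113, 0.993, 0.007, 0.011]
ft_force: [1.5, 7.2, -2.0]
finger_gap: 0.0178
```

```bash
python3 fm.py;  python3 wz.py w13 250 180 7;python3 fm.py
```

```text
t 10.0 tcp [0.5448 0.0217 0.1196] fork in stamper mm [-0.17 33.51 35.57] fork axis [-0.0076 -0.0134] F stamper [-0.13  7.34 -1.97] M [ 2.   -0.3  -0.04]
delta tool mm [-0.13 12.49 -0.21] turn -0.0051
M stamper [ 2.02  0.15 -0.04]
flangef [554. 388.] axl [553. 463.] axr [631. 462.] axback [591. 536.] ftip0 [451. 369.] ftip1 [488. 369.] fin [469. 414.] t 10.05 tcp [0.5448 0.0216 0.1196] fork in stamper mm [-0.13 33.47 35.61] fork axis [-0.0077 -0.0135] F stamper [-0.86  7.77 -2.68] M [ 2.02 -0.34 -0.  ]
delta tool mm [-0.09 12.54 -0.18] turn -0.0051
M stamper [ 2.04  0.12 -0.  ]
```

View pics/w13.png

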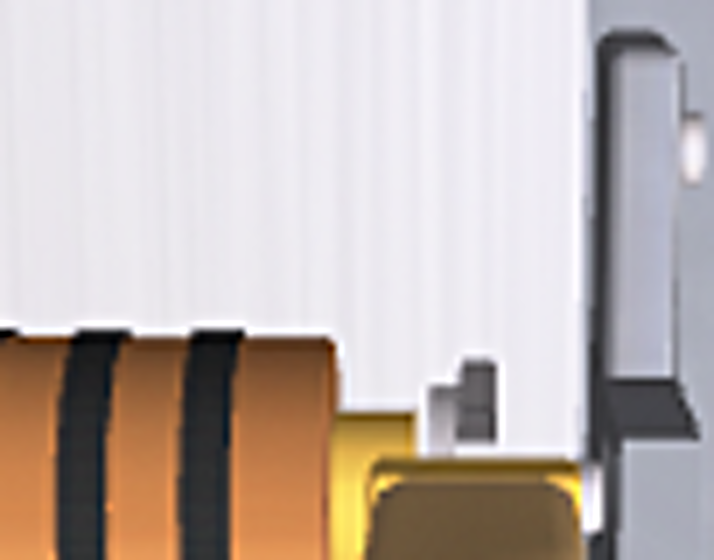

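Request:
carry_out(series=[0,-0.0013,0,0,-0.8,0,-0.0011,0,0,-0.8])

```text
t: 10.3
position: [0.5446, 0.0208, 0.1197]
orientation: [0.114, 0.993, 0.009, 0.011]
ft_force: [0.4, 8.5, -1.5]
finger_gap: 0.0173
```

```bash
python3 fm.py;  python3 wz.py w14 250 180 7;python3 fm.py
```

```text
t 10.3 tcp [0.5446 0.0208 0.1197] fork in stamper mm [-0.14 32.87 35.72] fork axis [-0.0087 -0.0164] F stamper [-1.51  8.42 -1.46] M [ 2.09 -0.32  0.03]
delta tool mm [-9.000e-02  1.314e+01 -1.000e-02] turn -0.006
M stamper [2.11 0.15 0.03]
flangef [560. 387.] axl [560. 462.] axr [637. 461.] axback [598. 535.] ftip0 [451. 369.] ftip1 [488. 369.] fin [469. 414.] t 10.35 tcp [0.5447 0.0207 0.1197] fork in stamper mm [-0.09 32.83 35.72] fork axis [-0.0088 -0.0165] F stamper [-0.19  7.79 -2.37] M [ 2.07 -0.32  0.01]
delta tool mm [-3.000e-02  1.318e+01 -1.000e-02] turn -0.006
M stamper [2.09 0.14 0.01]
```

View pics/w14.png

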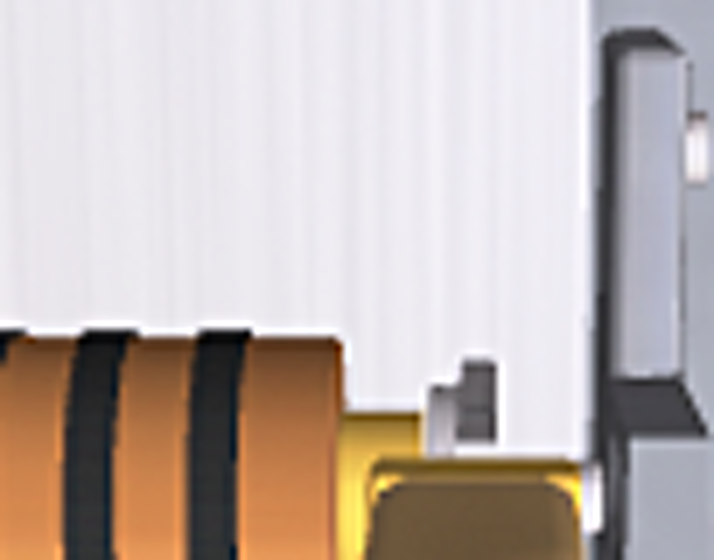

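Request:
carry_out(series=[0.002,-0.0011,0,0,-0.8,0.003,-0.001,0,0,-0.8,0.003,-0.001,0,0,-0.8])

```text
t: 10.72
position: [0.538, 0.0217, 0.1203]
orientation: [0.114, 0.993, 0.011, 0.014]
ft_force: [3.4, 8.1, -2.3]
finger_gap: 0.0177
```

```bash
python3 fm.py;  python3 wz.py w15 250 150 7;python3 fm.py
```

```text
t 10.72 tcp [0.538  0.0217 0.1203] fork in stamper mm [-6.41 32.75 36.32] fork axis [-0.014  -0.0207] F stamper [ 1.54  8.64 -2.27] M [ 2.24 -0.82  0.14]
delta tool mm [-6.32 13.27  0.82] turn -0.007
M stamper [ 2.36 -0.31  0.14]
flangef [561. 655.] axl [561. 728.] axr [637. 727.] axback [599. 800.] ftip0 [451. 579.] ftip1 [488. 579.] fin [469. 624.] t 10.78 tcp [0.5378 0.0218 0.1203] fork in stamper mm [-6.69 32.75 36.33] fork axis [-0.014  -0.0208] F stamper [ 1.81  9.26 -0.77] M [ 2.29 -0.8   0.12]
delta tool mm [-6.6  13.28  0.84] turn -0.007
M stamper [ 2.4  -0.27  0.12]
```

View pics/w15.png

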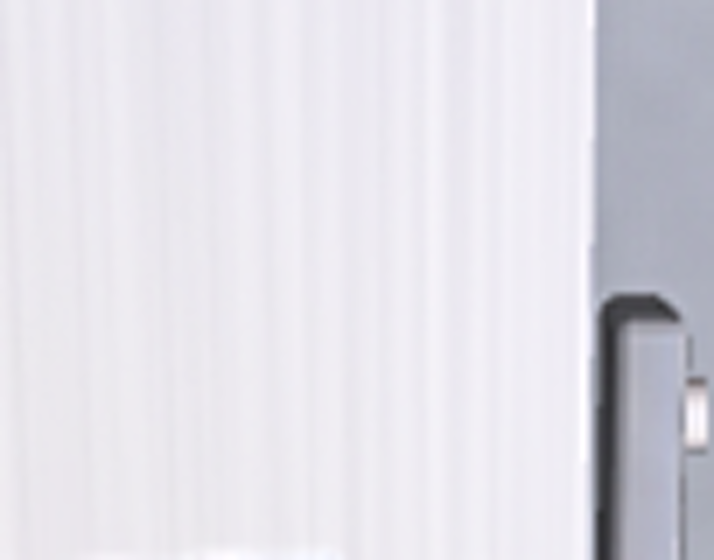

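```bash
python3 -c "
import cv2
p=cv2.imread('pics/w15_raw.png');cv2.imwrite('pics/w15b.png',cv2.resize(p[180:310,200:350],None,fx=5,fy=4.6,interpolation=cv2.INTER_CUBIC))"
```

```text
(no output)
```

View pics/w15b.png

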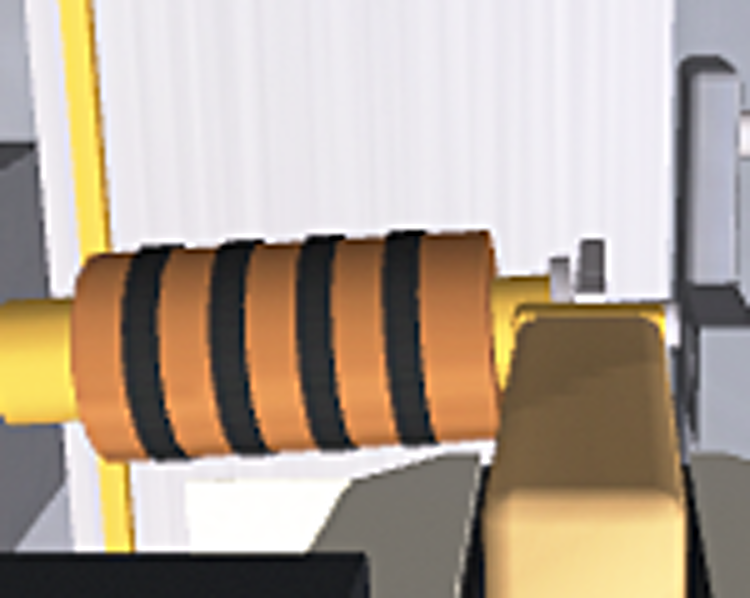

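Request:
carry_out(series=[0.003,-0.0007,0,0,-0.8,0.003,-0.0007,0,0,-0.8,0.003,-0.0007,0,0,-0.8])

```text
t: 11.15
position: [0.5304, 0.024, 0.121]
orientation: [0.114, 0.993, 0.014, 0.016]
ft_force: [2.8, 8.2, -2.4]
finger_gap: 0.0176
```

```bash
python3 fm.py;  python3 wz.py w16 200 180 5;python3 fm.py
```

```text
t 11.15 tcp [0.5304 0.024  0.121 ] fork in stamper mm [-13.98  33.75  37.07] fork axis [-0.0195 -0.025 ] F stamper [ 0.93  8.59 -2.43] M [ 2.17 -0.68  0.17]
delta tool mm [-13.85  12.3    1.86] turn -0.008
M stamper [ 2.26 -0.18  0.17]
flangef [644. 366.] axl [644. 418.] axr [698. 417.] axback [671. 468.] ftip0 [572. 264.] ftip1 [598. 264.] fin [585. 296.] t 11.2 tcp [0.5301 0.0241 0.121 ] fork in stamper mm [-14.35  33.76  37.03] fork axis [-0.0192 -0.0251] F stamper [-0.21  7.45 -1.75] M [ 2.19 -0.61  0.1 ]
delta tool mm [-14.23  12.29   1.82] turn -0.0079
M stamper [ 2.27 -0.11  0.1 ]
```

View pics/w16.png

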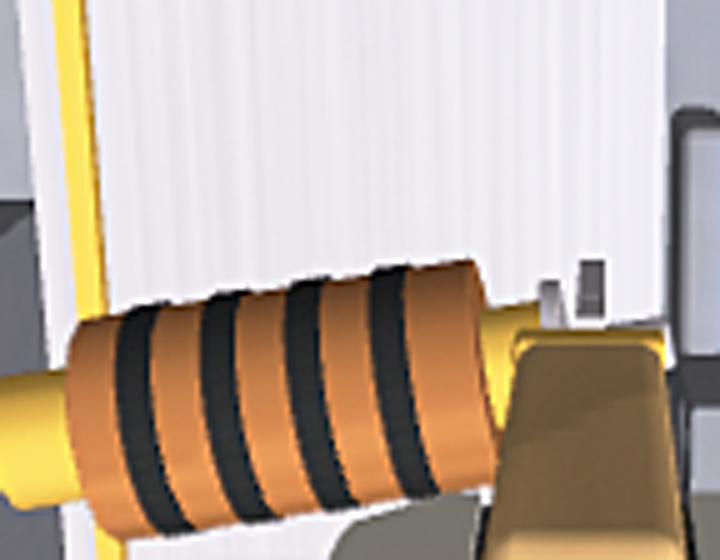

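Request:
carry_out(series=[0.003,-0.0011,0.0003,0,-0.8,0.003,-0.001,0.0003,0,-0.8,0.003,-0.001,0.0003,0,-0.8])

```text
t: 11.58
position: [0.522, 0.0254, 0.1205]
orientation: [0.115, 0.993, 0.016, 0.018]
ft_force: [2.1, 9.0, -1.0]
finger_gap: 0.0178
```

```bash
python3 fm.py;  python3 wz.py w17 200 180 5;python3 fm.py; python3 -c "
from h import *
p,_=robot.capture('scene'); cv2.imwrite('pics/s17.png',cv2.resize(p[190:280,270:380],None,fx=7,fy=6.5,interpolation=cv2.INTER_CUBIC))"
```

```text
t 11.57 tcp [0.522  0.0254 0.1205] fork in stamper mm [-22.3   33.67  36.57] fork axis [-0.0234 -0.0294] F stamper [ 0.07  9.25 -0.98] M [ 2.19 -0.48  0.14]
delta tool mm [-22.17  12.46   1.74] turn -0.0089
M stamper [2.24 0.01 0.14]
flangef [645. 421.] axl [645. 472.] axr [699. 471.] axback [671. 521.] ftip0 [572. 264.] ftip1 [598. 264.] fin [585. 296.] t 11.62 tcp [0.5216 0.0254 0.1204] fork in stamper mm [-22.73  33.64  36.48] fork axis [-0.023  -0.0295] F stamper [ 0.16  8.13 -2.14] M [ 2.21 -0.42  0.11]
delta tool mm [-22.61  12.49   1.65] turn -0.0089
M stamper [2.25 0.08 0.11]
```

View pics/w17.png

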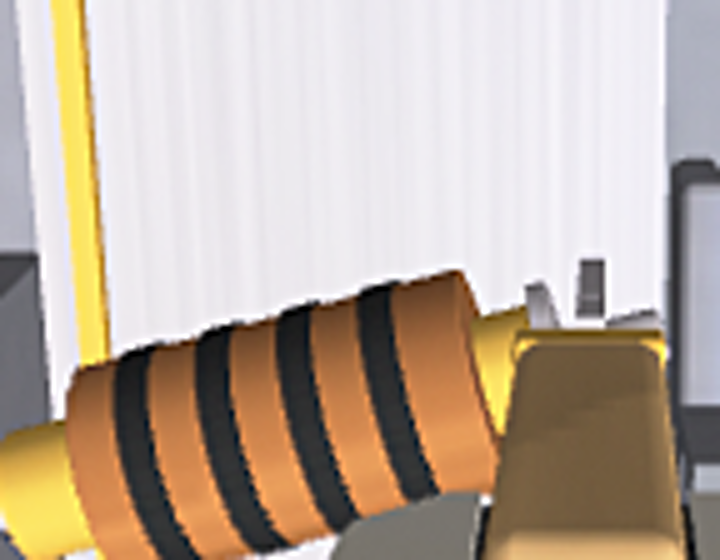

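View pics/s17.png

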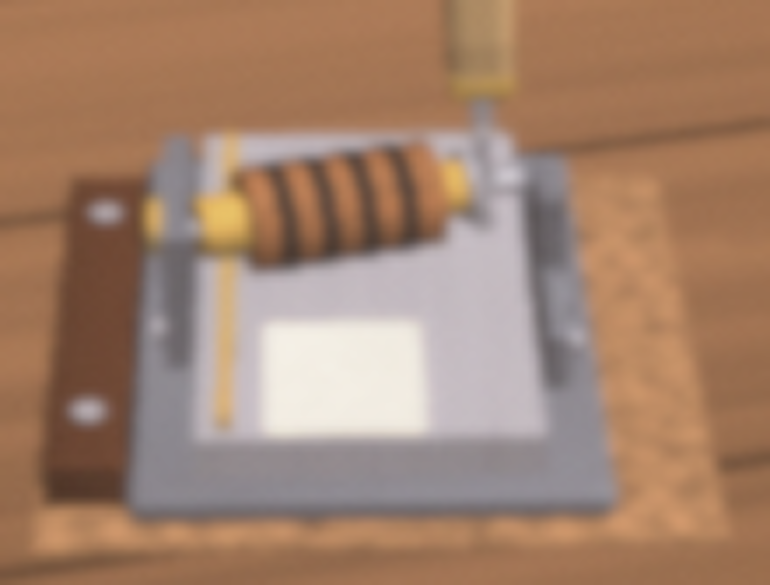

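Request:
carry_out(series=[0,0.001,0.0002,0,-0.8,0,0.0015,0.0002,0,-0.8,0,0.002,0.0002,0,-0.8,0,0.002,0.0002,0,-0.8])

```text
t: 12.18
position: [0.524, 0.0339, 0.1205]
orientation: [0.115, 0.993, 0.018, 0.019]
ft_force: [-0.2, 1.9, -2.1]
finger_gap: 0.0177
```

```bash
python3 fm.py;  python3 wz.py w18 200 180 5
```

```text
t 12.18 tcp [0.524  0.0339 0.1205] fork in stamper mm [-22.08  42.81  36.6 ] fork axis [-0.0253 -0.0332] F stamper [-0.61  1.84 -2.1 ] M [ 0.68 -0.15  0.08]
delta tool mm [-22.02   3.33   1.46] turn -0.0096
M stamper [ 0.69 -0.    0.08]
flangef [584. 421.] axl [584. 472.] axr [638. 471.] axback [611. 521.] ftip0 [572. 264.] ftip1 [598. 264.] fin [585. 296.]
```

View pics/w18.png

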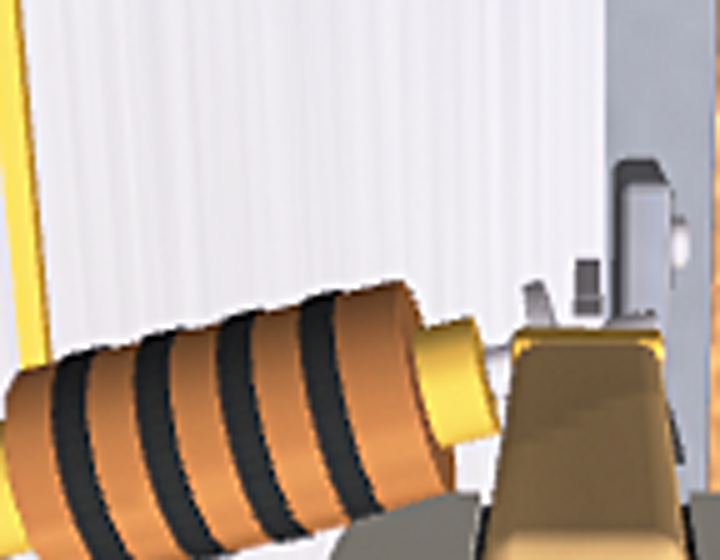

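Request:
carry_out(series=[0,0.0008,0.0002,0,-0.8,0,0,0.0002,0,-0.8])

```text
t: 12.48
position: [0.5242, 0.0343, 0.1202]
orientation: [0.115, 0.993, 0.018, 0.019]
ft_force: [0.7, 2.1, -0.0]
finger_gap: 0.0177
```

```bash
python3 fm.py;  python3 wz.py w19 240 190 7
```

```text
t 12.47 tcp [0.5242 0.0343 0.1202] fork in stamper mm [-21.96  43.11  36.27] fork axis [-0.0252 -0.0321] F stamper [ 0.25  2.18 -0.01] M [ 0.52 -0.02  0.04]
delta tool mm [-21.92   3.03   1.12] turn -0.0089
M stamper [0.51 0.1  0.04]
flangef [534. 519.] axl [535. 590.] axr [610. 589.] axback [573. 660.] ftip0 [521. 299.] ftip1 [558. 299.] fin [539. 344.]
```

View pics/w19.png

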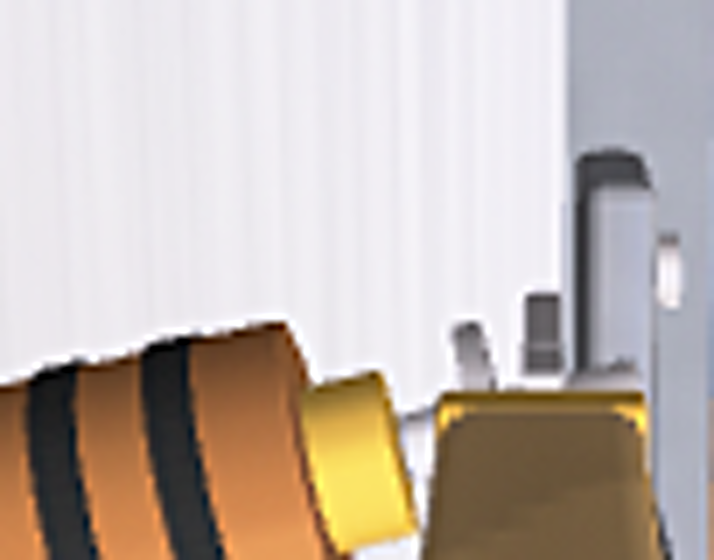

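Request:
carry_out(series=[0,0.0012,0,-0.03,-0.8])

```text
t: 12.65
position: [0.5245, 0.0352, 0.1202]
orientation: [0.099, 0.995, 0.017, 0.019]
ft_force: [-1.2, -1.0, -1.7]
finger_gap: 0.0176
```

```bash
python3 fm.py;  python3 wz.py w20 240 190 7; python3 fm.py
```

```text
t 12.65 tcp [0.5245 0.0352 0.1202] fork in stamper mm [-21.93  43.89  36.32] fork axis [-0.0251 -0.0312] F stamper [-0.92 -1.21 -1.68] M [-0.04  0.05 -0.02]
delta tool mm [-21.94   1.55   1.13] turn 0.0224
M stamper [-0.05  0.04 -0.02]
flangef [523. 518.] axl [522. 590.] axr [597. 590.] axback [557. 660.] ftip0 [521. 299.] ftip1 [558. 299.] fin [539. 344.] t 12.7 tcp [0.5245 0.0353 0.1203] fork in stamper mm [-21.9   44.01  36.32] fork axis [-0.0251 -0.0312] F stamper [ 1.22 -0.01 -0.85] M [-0.07  0.07 -0.01]
delta tool mm [-21.92   1.39   1.14] turn 0.0244
M stamper [-0.09  0.05 -0.01]
```

View pics/w20.png

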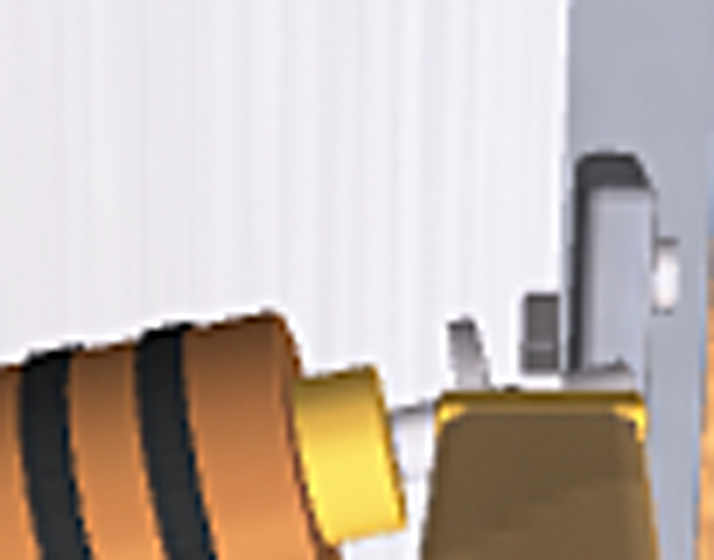

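```bash
python3 gf.py -21.9 44.2 66; python3 go.py .503 -.254 .185 -.378
```

```text
t 12.7 tcp [0.5245 0.0353 0.1203] fork in stamper mm [-21.9   44.01  36.32] fork axis [-0.0251 -0.0312] F stamper [ 1.22 -0.01 -0.85] M [-0.07  0.07 -0.01]
delta tool mm [ -1.03   1.31 -29.63] turn 0.0244
t 12.7 pos [0.5245 0.0353 0.1203] yaw -0.1977 tilt [0.0413 0.0304] F [ 1.19 -0.28 -0.85] gap 0.0173 q [-0.04  0.4   1.83  0.04  0.87 -1.44]
delta tool [-0.0379 -0.2852 -0.0744] turn 0.1803
```

Request:
carry_out(series=[-0.0001,0.0002,-0.004,0,-0.8,-0.0001,0.0002,-0.005,0,-0.8,-0.0001,0.0002,-0.005,0,-0.8])

```text
t: 13.08
position: [0.5241, 0.0351, 0.135]
orientation: [0.098, 0.995, 0.017, 0.019]
ft_force: [-0.1, -0.0, -1.3]
finger_gap: 0.0179
```

```bash
python3 fm.py;  python3 wz.py w21 240 190 7; python3 fm.py
```

```text
t 13.07 tcp [0.5241 0.0351 0.135 ] fork in stamper mm [-22.28  43.68  51.03] fork axis [-0.0244 -0.0306] F stamper [-0.08 -0.05 -1.35] M [-0.07  0.    0.04]
delta tool mm [-21.81   1.16  15.83] turn 0.0248
M stamper [-0.07 -0.01  0.04]
flangef [521. 477.] axl [519. 545.] axr [590. 546.] axback [553. 612.] ftip0 [521. 299.] ftip1 [558. 299.] fin [539. 344.] t 13.12 tcp [0.5245 0.0351 0.1356] fork in stamper mm [-21.86  43.77  51.69] fork axis [-0.0254 -0.0306] F stamper [-0.06  0.69 -0.37] M [-0.02 -0.03  0.03]
delta tool mm [-21.35   1.05  16.49] turn 0.0248
M stamper [-0.01 -0.04  0.03]
```

View pics/w21.png

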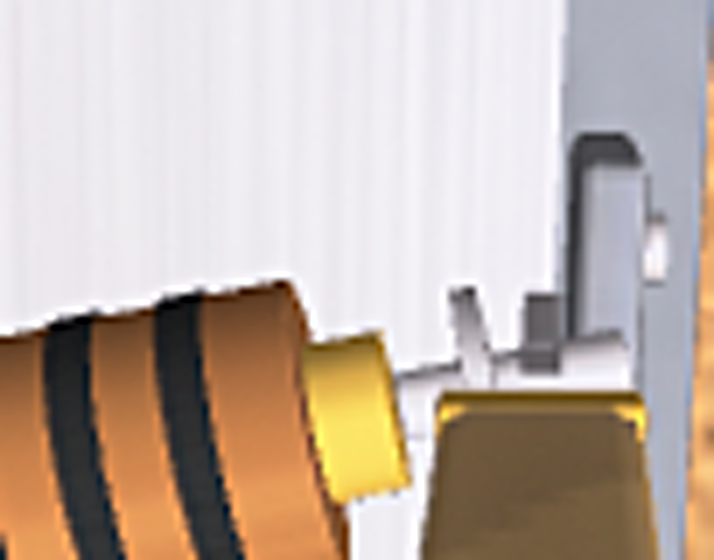

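Request:
carry_out(series=[-0.0001,0.0002,-0.006,0,-0.8,-0.0003,0.0003,-0.01,0,-0.8,-0.0005,0.0005,-0.015,0,-0.8,0,0,-0.015,0,-0.8,0,0,0,0,-0.8])

```text
t: 13.75
position: [0.524, 0.0344, 0.186]
orientation: [0.098, 0.995, 0.017, 0.02]
ft_force: [-0.5, -0.2, -1.5]
finger_gap: 0.0175
```

```bash
python3 fm.py;  python3 wz.py w22 150 150 3; python3 -c "
from h import *
p,_=robot.capture('scene'); cv2.imwrite('pics/s22.png',cv2.resize(p[160:280,150:380],None,fx=3.4,fy=3.4,interpolation=cv2.INTER_CUBIC))"; python3 go.py .503 -.254 .185 -.378
```

```text
t 13.75 tcp [0.524  0.0344 0.186 ] fork in stamper mm [-22.    43.09 102.1 ] fork axis [-0.0273 -0.0305] F stamper [-0.47 -0.28 -1.51] M [ 0.    0.02 -0.  ]
delta tool mm [-19.62  -0.18  66.91] turn 0.0247
M stamper [-0.    0.02 -0.  ]
flangef [490. 270.] axl [489. 296.] axr [515. 296.] axback [502. 320.] ftip0 [493. 248.] ftip1 [509. 248.] fin [501. 267.] t 13.85 pos [0.5234 0.0345 0.1847] yaw -0.1975 tilt [0.0415 0.0299] F [-0.74  0.45 -1.57] gap 0.0178 q [-0.04  0.31  1.77  0.04  1.02 -1.43]
delta tool [-0.0366 -0.2867 -0.0098] turn 0.1805
```

View pics/w22.png

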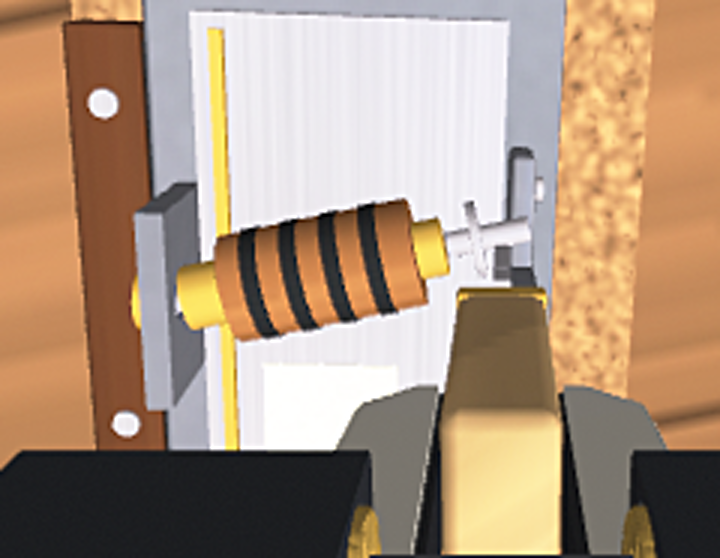

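View pics/s22.png

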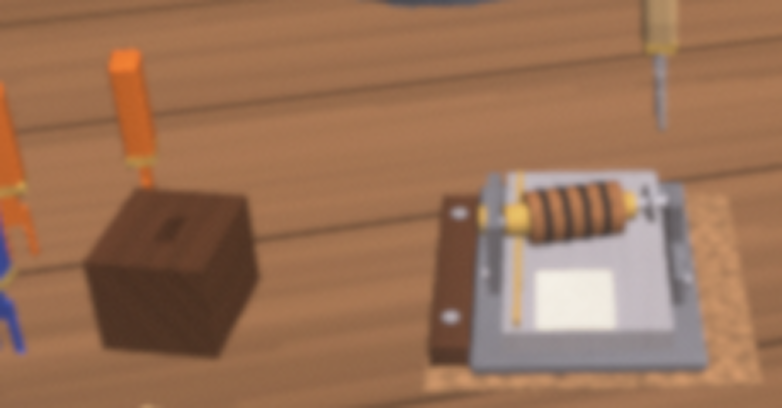

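```bash
cat > gb.py <<'E'
import sys
from h import *
import gf
BX,BY,BYAW=.503,-.254,-.378
def run(x,y,z,zr=0):
    s=robot.sense(); B=T(BX,BY,0,BYAW); F=fork(s); g=ap(B,np.array([[x,y,z]])*.001)[0]; R=tool(s)[:3,:3]
    fb=np.linalg.inv(B)@F; yaw=np.arctan2(F[1,0],F[0,0])
    print("t",round(s["t"],2),"fork in block mm",(fb[:3,3]*1e3).round(2),"axis in block",fb[:2,2].round(4),"blade z=50 pt",((fb@[0,0,.05,1])[:3]*1e3).round(2),"F",s["ft_force"].round(2),"M",s["moment"].round(2),"gap",s["finger_gap"])
    print("delta tool mm",(R.T@(g-F[:3,3])*1e3).round(2),"turn",round(-((BYAW-yaw)),4),"q",s["qpos"].round(2))
if __name__=="__main__": run(*map(float,sys.argv[1:4]))
E
python3 gb.py 0 0 90
```

```text
t 13.85 fork in block mm [-87.59 279.1  100.73] axis in block [-0.0122 -0.0378] blade z=50 pt [-88.2  277.21 150.7 ] F [-0.74  0.45 -1.57] M [-0.02  0.01  0.01] gap 0.017811498255593493
delta tool mm [ -35.67 -290.54    1.1 ] turn 0.1796 q [-0.04  0.31  1.77  0.04  1.02 -1.43]
```

Request:
carry_out(series=[0,0,-0.012,0,-0.8,-0.006,-0.047,0,0,-0.8,-0.006,-0.047,0,0,-0.8,-0.006,-0.047,0,0,-0.8,-0.006,-0.047,0,0,-0.8,-0.006,-0.047,0,0,-0.8,-0.003,-0.035,0,0,-0.8,0,0,0,0.09,-0.8,0,0,0,0.08,-0.8,0,0,0,0,-0.8])

```text
t: 15.1
position: [0.5017, -0.2464, 0.1907]
orientation: [0.184, 0.983, 0.019, 0.017]
ft_force: [0.7, 0.2, -1.0]
finger_gap: 0.0179
```

```bash
python3 gb.py 0 0 90
```

```text
t 15.1 fork in block mm [ -4.17  10.49 106.79] axis in block [-0.0104 -0.0404] blade z=50 pt [ -4.69   8.47 156.75] F [ 0.73  0.15 -0.96] M [-0.03  0.05  0.  ] gap 0.01794525173273202
delta tool mm [ -3.65 -11.23  16.43] turn 0.0065 q [-0.56  0.37  1.66  0.05  1.09 -1.79]
```

Request:
carry_out(series=[-0.004,-0.0105,0.008,0.006,-0.8,0,0,0.008,0,-0.8,0,0,0,0,-0.8])

```text
t: 15.48
position: [0.5023, -0.2576, 0.1731]
orientation: [0.185, 0.982, 0.019, 0.017]
ft_force: [0.5, -0.1, -0.3]
finger_gap: 0.0177
```

```bash
python3 gb.py .3 1 75; python3 - <<'E'
from h import *
import gb
s=robot.sense(); p,d=robot.capture("wrist"); c=cam("wrist",s); x0,y0,k=260,170,6
q=cv2.resize(p[y0:y0+95,x0:x0+125],None,fx=k,fy=k,interpolation=cv2.INTER_CUBIC); cv2.imwrite("pics/w23r.png",q)
def poly(P,col): cv2.polylines(q,[((proj(c,P)-[x0,y0]+.5)*k).round().astype(int).reshape(-1,1,2)],True,col,1)
r=lambda a,b,z:np.array([[a,b,z],[-a,b,z],[-a,-b,z],[a,-b,z]])*.001
B=T(gb.BX,gb.BY,0,gb.BYAW); poly(ap(B,r(40,35,62)),(0,255,0)); poly(ap(B,r(12.5,6,62)),(0,255,0)); F=fork(s)
poly(ap(F,r(10.5,2,0)),(0,0,255)); poly(ap(F,r(13,9,50)),(255,255,0))
cv2.imwrite("pics/w23.png",q)
E
```

```text
t 15.47 fork in block mm [ 0.41  0.23 89.17] axis in block [-0.0097 -0.0406] blade z=50 pt [-8.0000e-02 -1.8000e+00  1.3913e+02] F [ 0.46 -0.05 -0.34] M [-0.03  0.01 -0.03] gap 0.017674804831702466
delta tool mm [ 0.47  0.16 14.18] turn 0.0038 q [-0.58  0.4   1.67  0.05  1.06 -1.81]
```

View pics/w23.png

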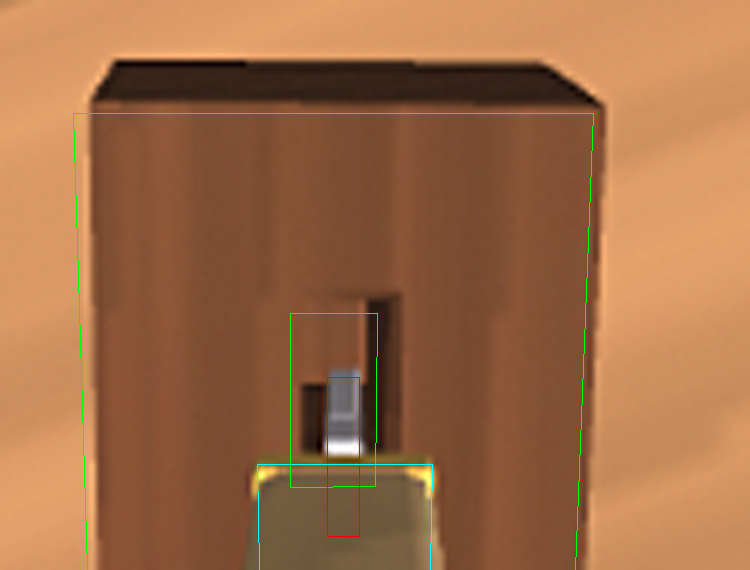

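View pics/w23r.png

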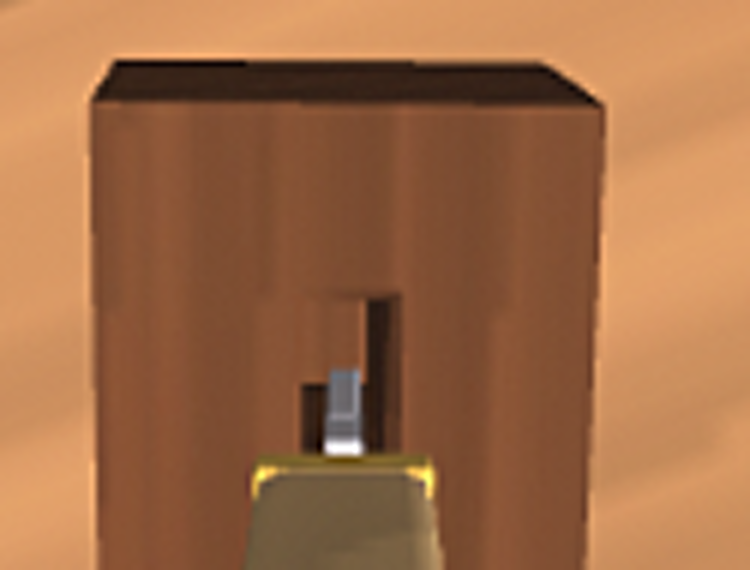

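```bash
python3 - <<'E'
import numpy as np
a=-.378; x=np.array([np.cos(a),np.sin(a)]); y=np.array([-np.sin(a),np.cos(a)])
b=np.array([.503,-.254])-.0018*x+.0018*y; print(b.round(4))
s=open("gb.py").read().replace("BX,BY,BYAW=.503,-.254",f"BX,BY,BYAW={b[0]:.4f},{b[1]:.4f}"); open("gb.py","w").write(s)
E
python3 gb.py .3 1 70
cat > wb.py <<'E'
import sys
from h import *
import gb
o=sys.argv[1]
s=robot.sense(); p,d=robot.capture("wrist"); c=cam("wrist",s); x0,y0,k=260,170,6
q=cv2.resize(p[y0:y0+95,x0:x0+125],None,fx=k,fy=k,interpolation=cv2.INTER_CUBIC)
def poly(P,col): cv2.polylines(q,[((proj(c,P)-[x0,y0]+.5)*k).round().astype(int).reshape(-1,1,2)],True,col,1)
r=lambda a,b,z:np.array([[a,b,z],[-a,b,z],[-a,-b,z],[a,-b,z]])*.001
B=T(gb.BX,gb.BY,0,gb.BYAW); poly(ap(B,r(40,35,62)),(0,255,0)); poly(ap(B,r(12.5,6,62)),(0,255,0)); F=fork(s)
poly(ap(F,r(10.5,2,0)),(0,0,255)); poly(ap(F,r(13,9,50)),(255,255,0))
cv2.imwrite(f"pics/{o}.png",q)
E
```

```text
[ 0.502  -0.2517]
t 15.53 fork in block mm [ 2.45 -1.61 89.57] axis in block [-0.0103 -0.0404] blade z=50 pt [  1.93  -3.63 139.53] F [-0.8  -0.71 -0.64] M [-0.01  0.06  0.03] gap 0.017714248626309274
delta tool mm [ 2.65  1.79 19.6 ] turn 0.0038 q [-0.58  0.4   1.67  0.05  1.06 -1.81]
```

Request:
carry_out(series=[0.0024,0.0018,0.006,0.004,-0.8,0,0,0.01,0,-0.8,0,0,0.003,0,-0.8])

```text
t: 15.9
position: [0.5016, -0.2541, 0.1535]
orientation: [0.187, 0.982, 0.019, 0.017]
ft_force: [0.3, 0.2, -0.0]
finger_gap: 0.0177
```

```bash
python3 gb.py .3 1 62; python3 wb.py w24
```

```text
t 15.9 fork in block mm [ 0.34  1.52 69.54] axis in block [-0.0105 -0.0404] blade z=50 pt [ -0.18  -0.5  119.49] F [ 0.32  0.16 -0.02] M [-0.04 -0.02  0.01] gap 0.017702417739598877
delta tool mm [ 0.24 -0.84  7.5 ] turn 0.0003 q [-0.58  0.42  1.69  0.06  1.01 -1.8 ]
```

View pics/w24.png

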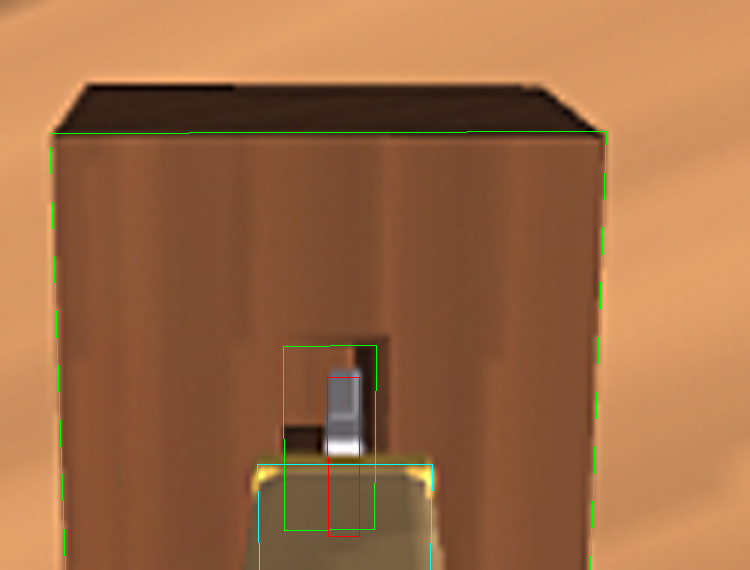

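```bash
python3 gb.py .34 1.3 12
```

```text
t 15.95 fork in block mm [ 0.34  1.52 69.47] axis in block [-0.0104 -0.0405] blade z=50 pt [ -0.18  -0.51 119.43] F [ 0.03  0.72 -0.93] M [-0.01  0.04  0.02] gap 0.01751651122920823
delta tool mm [ 1.53 -2.68 57.39] turn 0.0003 q [-0.58  0.42  1.69  0.06  1.01 -1.8 ]
```

Request:
carry_out(series=[0.0002,-0.0004,0.007,0,-0.8,0.0002,-0.0004,0.008,0,-0.8,0.0002,-0.0004,0.007,0,-0.8])

```text
t: 16.32
position: [0.5018, -0.2545, 0.1303]
orientation: [0.187, 0.982, 0.018, 0.017]
ft_force: [0.8, -0.0, -0.9]
finger_gap: 0.0172
```

```bash
python3 gb.py .34 1.3 12; python3 wb.py w25
```

```text
t 16.32 fork in block mm [ 0.72  1.18 46.42] axis in block [-0.0114 -0.0403] blade z=50 pt [ 0.15 -0.83 96.38] F [ 0.85 -0.01 -0.9 ] M [-0.04 -0.01  0.01] gap 0.017248710505929677
delta tool mm [ 1.32 -1.35 34.37] turn 0.0004 q [-0.58  0.45  1.71  0.06  0.96 -1.8 ]
```

View pics/w25.png

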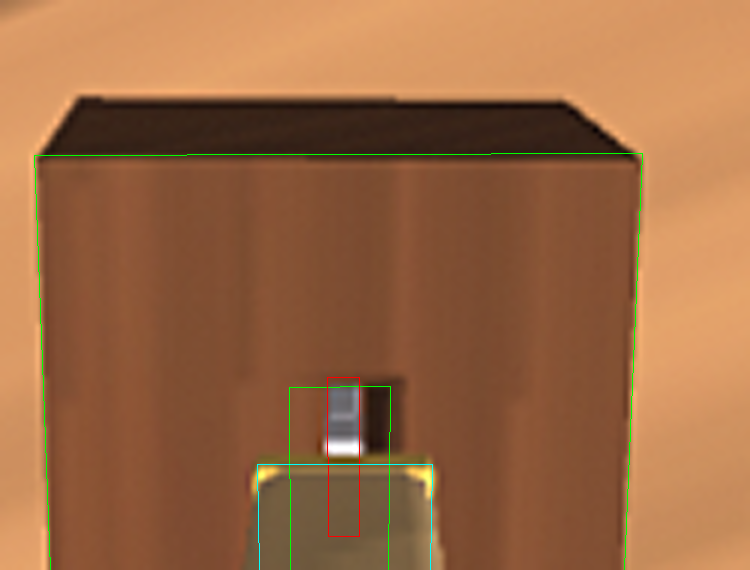

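Request:
carry_out(series=[0.0003,-0.0002,0.007,0,-0.8,0.0003,-0.0003,0.007,0,-0.8,0.0003,-0.0003,0.007,0,-0.8])

```text
t: 16.75
position: [0.5013, -0.2542, 0.1072]
orientation: [0.187, 0.982, 0.019, 0.017]
ft_force: [0.3, -0.4, -0.8]
finger_gap: 0.0179
```

```bash
python3 gb.py .34 1.3 12; python3 wb.py w26
```

```text
t 16.75 fork in block mm [ 0.05  1.3  23.31] axis in block [-0.0107 -0.0404] blade z=50 pt [-0.48 -0.72 73.27] F [ 0.29 -0.38 -0.84] M [-0.02  0.02 -0.01] gap 0.017869190191951535
delta tool mm [ 1.00e-02 -4.90e-01  1.13e+01] turn 0.0003 q [-0.58  0.48  1.73  0.06  0.91 -1.81]
```

View pics/w26.png

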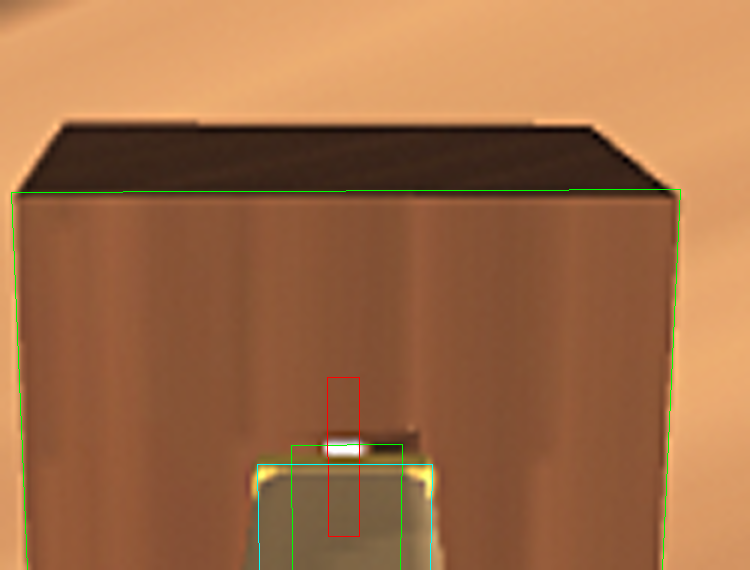

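Request:
carry_out(series=[0,0,0.005,0,-0.8,0.0001,0,0.0045,0,-0.8])

```text
t: 17.05
position: [0.5015, -0.2538, 0.0965]
orientation: [0.187, 0.982, 0.019, 0.017]
ft_force: [-0.2, 0.1, -0.5]
finger_gap: 0.0175
```

```bash
python3 gb.py .2 1.2 12
```

```text
t 17.05 fork in block mm [ 0.07  1.74 12.6 ] axis in block [-0.0103 -0.0405] blade z=50 pt [-0.45 -0.29 62.55] F [-0.2   0.09 -0.46] M [-0.01  0.06 -0.01] gap 0.017502243177765314
delta tool mm [-0.11 -0.56  0.58] turn 0.0003 q [-0.58  0.5   1.73  0.06  0.89 -1.81]
```

Request:
carry_out(series=[0,-0.0003,0.001,0,-0.8,0,-0.0003,0.001,0,-0.8])

```text
t: 17.3
position: [0.5019, -0.254, 0.0961]
orientation: [0.187, 0.982, 0.019, 0.017]
ft_force: [-4.4, 4.4, 15.6]
finger_gap: 0.0179
```

```bash
python3 gb.py .2 1.2 12; python3 gb.py .2 1.2 12
```

```text
t 17.3 fork in block mm [ 0.59  1.73 12.16] axis in block [-0.011  -0.0413] blade z=50 pt [ 4.000e-02 -3.300e-01  6.211e+01] F [-4.42  4.38 15.62] M [0.99 1.02 0.  ] gap 0.017938488149429152
delta tool mm [ 0.39 -0.54  0.12] turn 0.0002 q [-0.58  0.5   1.73  0.06  0.89 -1.81]
t 17.3 fork in block mm [ 0.59  1.73 12.16] axis in block [-0.011  -0.0413] blade z=50 pt [ 4.000e-02 -3.300e-01  6.211e+01] F [-4.42  4.38 15.62] M [0.99 1.02 0.  ] gap 0.017938488149429152
delta tool mm [ 0.39 -0.54  0.12] turn 0.0002 q [-0.58  0.5   1.73  0.06  0.89 -1.81]
```

Request:
carry_out(series=[0,0,-0.0002,0,-0.5,0,0,0,0,-0.3,0,0,0,0,-0.1,0,0,0,0,0])

```text
t: 17.8
position: [0.5019, -0.2541, 0.0963]
orientation: [0.187, 0.982, 0.019, 0.018]
ft_force: [0.6, 0.5, 0.0]
finger_gap: 0.0452
```

```bash
python3 gb.py .2 1.2 12; python3 go.py .5019 -.254 .2 -.378; python3 wb.py w27
```

```text
t 17.8 fork in block mm [ 0.67  1.7  12.38] axis in block [-0.0113 -0.0411] blade z=50 pt [ 0.1  -0.35 62.34] F [0.62 0.49 0.03] M [-0.01 -0.01 -0.04] gap 0.04524330751678433
delta tool mm [ 0.48 -0.52  0.35] turn 0.0003 q [-0.58  0.5   1.73  0.06  0.89 -1.81]
t 17.8 pos [ 0.5019 -0.2541  0.0963] yaw -0.3769 tilt [0.0415 0.0305] F [0.62 0.49 0.03] gap 0.0452 q [-0.58  0.5   1.73  0.06  0.89 -1.81]
delta tool [-0.0028  0.0046 -0.1036] turn 0.0011
```

```bash
python3 -c "
import cv2
from h import *
p,_=robot.capture('scene'); cv2.imwrite('pics/s27.png',cv2.resize(p[160:280,150:380],None,fx=3.4,fy=3.4,interpolation=cv2.INTER_CUBIC))"
```

```text
(no output)
```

View pics/w27.png

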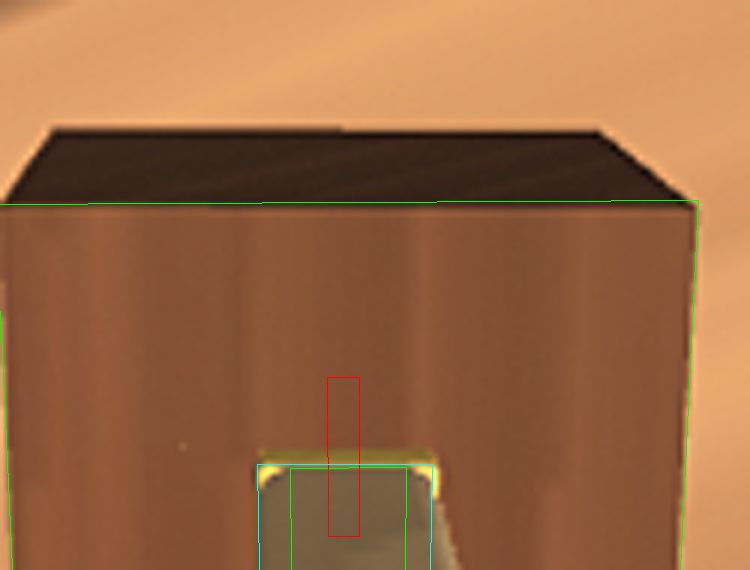

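View pics/s27.png

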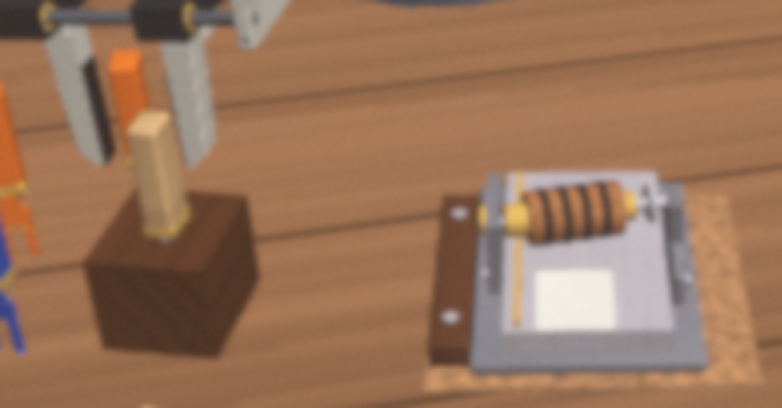

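Request:
carry_out(series=[-0.0004,0.0008,-0.015,0,0,-0.0006,0.001,-0.025,0,0,-0.0008,0.0014,-0.03,0,0,-0.0008,0.0014,-0.03,0,0,0,0.04,-0.03,0,0,0,0.04,0,0,0,0,0.04,0,0,0,0,0.04,0,0,0,0,0,0,0,0])

```text
t: 19.02
position: [0.5614, -0.1024, 0.2475]
orientation: [0.188, 0.982, 0.018, 0.022]
ft_force: [-0.1, -0.5, 0.4]
finger_gap: 0.0465
```

```bash
python3 - <<'E'
from h import *
import gb,gf
print(robot.sense()["position"],robot.sense()["t"])
p,_=robot.capture('scene'); cv2.imwrite('pics/s28.png',cv2.resize(p[180:270,160:240],None,fx=6,fy=6,interpolation=cv2.INTER_CUBIC))
p0=cv2.imread('pics/scene0.png'); cv2.imwrite('pics/s28_0.png',cv2.resize(p0[180:270,160:240],None,fx=6,fy=6,interpolation=cv2.INTER_CUBIC))
p,_=robot.capture('top'); cv2.imwrite('pics/t28.png',p)
s=robot.sense(); p,_=robot.capture('wrist'); cv2.imwrite('pics/w28.png',p)
E
```

```text
[ 0.56141969 -0.1023532   0.24750078] 19.025
```

View pics/s28.png

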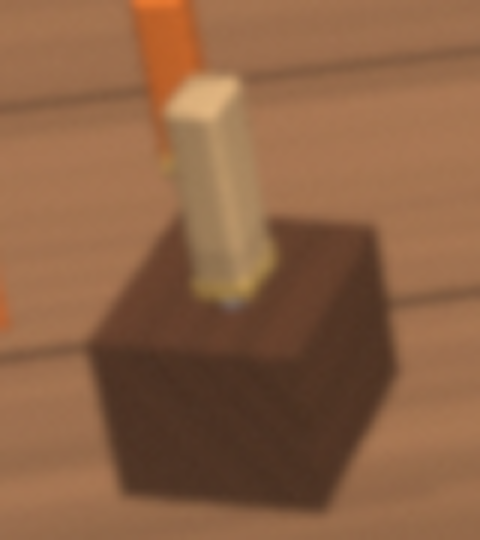

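View pics/s28_0.png

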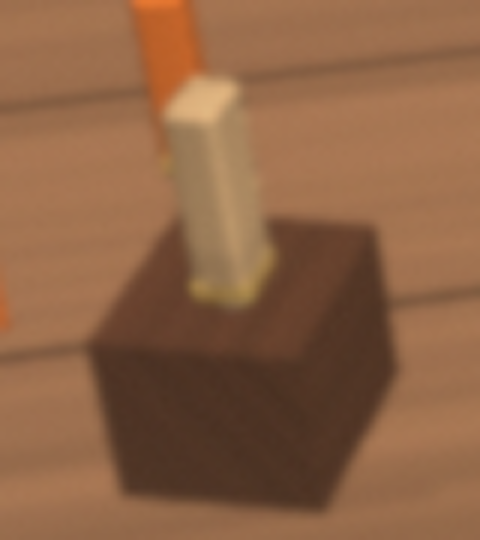

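View pics/t28.png

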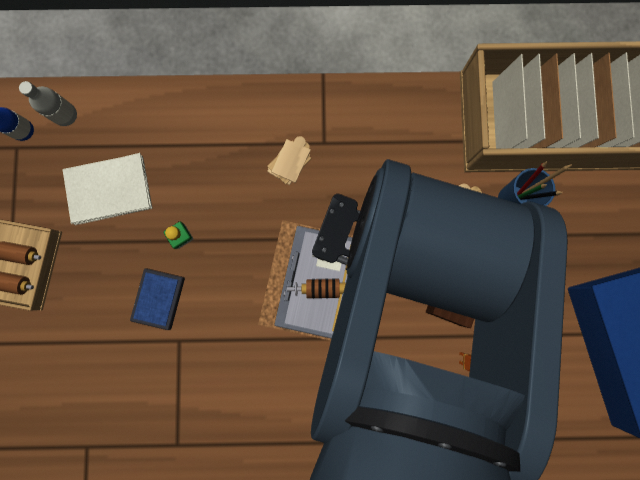

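View pics/w28.png

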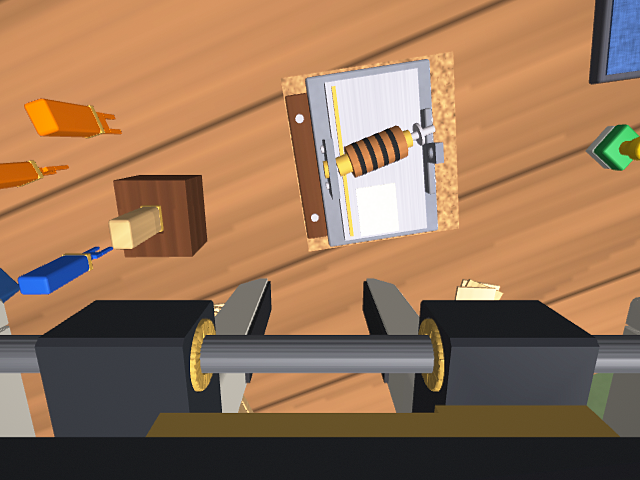

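```bash
python3 - <<'E'
from h import *
import gb
s=robot.sense(); p=cv2.imread('pics/w28.png'); c=cam("wrist",s); x0,y0,k=95,160,6
q=cv2.resize(p[y0:y0+105,x0:x0+120],None,fx=k,fy=k,interpolation=cv2.INTER_CUBIC); cv2.imwrite("pics/w28z.png",q)
def poly(P,col): cv2.polylines(q,[((proj(c,P)-[x0,y0]+.5)*k).round().astype(int).reshape(-1,1,2)],True,col,1)
r=lambda a,b,z:np.array([[a,b,z],[-a,b,z],[-a,-b,z],[a,-b,z]])*.001
B=T(gb.BX,gb.BY,0,gb.BYAW); poly(ap(B,r(40,35,62)),(0,255,0));poly(ap(B,r(13,9,62)),(0,255,0));poly(ap(B,r(13,9,132)),(0,255,0))
cv2.imwrite("pics/w28o.png",q)
E
```

```text
(no output)
```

View pics/w28o.png

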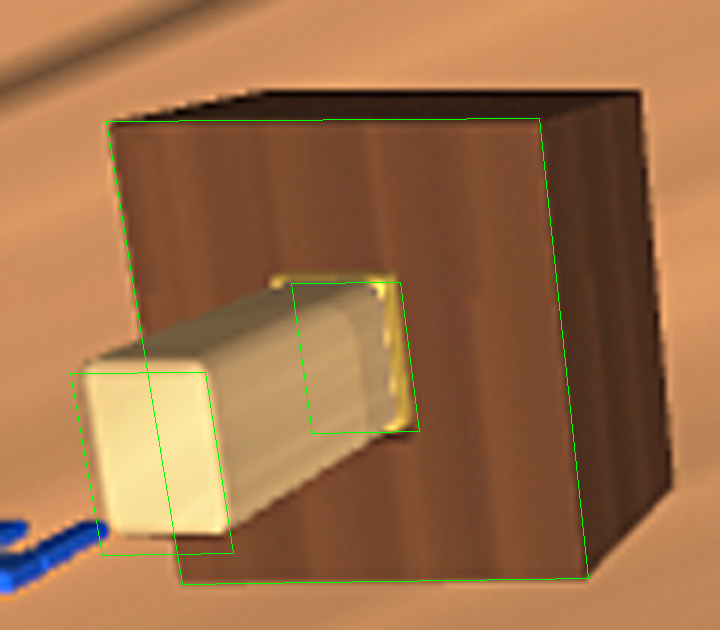

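```bash
cat > tilt.py <<'E'
import sys
from h import *
import gb
def run(c,d,p,zs=((.126,.138,.013,.009,"handle"),(.056,.068,.04,.035,"block"))):
    K,R,t=c; v,u=np.nonzero(d>0); z=d[v,u]
    X=(np.c_[(u-K[0,2])*z/K[0,0],(v-K[1,2])*z/K[1,1],z]-t)@R
    B=T(gb.BX,gb.BY,0,gb.BYAW); Q=(X-B[:3,3])@B[:3,:3]
    for lo,hi,a,b,n in zs:
        m=(Q[:,2]>lo)&(Q[:,2]<hi)&(abs(Q[:,0])<a+.004)&(abs(Q[:,1])<b+.004)
        if n=="block": m&=(abs(Q[:,1])>.015)|(abs(Q[:,0])>.02); 
        q=Q[m]; w=np.ones(len(q),bool)
        for _ in range(4):
            A=np.c_[q[:,:2],np.ones(len(q))]; k=np.linalg.lstsq(A[w],q[w,2],rcond=None)[0]; r=q[:,2]-A@k; w=abs(r)<2*np.std(r[w])
        print(n,m.sum(),"slope",k[:2].round(4),"z0",(k[2]*1e3).round(2),"std",(r[w].std()*1e3).round(2),"centroid mm",((q[:,:2].max(0)+q[:,:2].min(0))*500).round(2),"ext",(np.ptp(q[:,:2],axis=0)*1e3).round(1),"med",(np.median(q,axis=0)*1e3).round(2))
if __name__=="__main__":
    s=robot.sense(); p,d=robot.capture("wrist"); run(cam("wrist",s),d,p)
    print("initial w1:");
E
python3 tilt.py; python3 - <<'E'
from h import *
import tilt
# w1 pose
class S(dict):pass
s=dict(position=np.array([.5008,-.2588,.24]),orientation=np.array([.19,.982,.001,.004])/np.linalg.norm([.19,.982,.001,.004]))
tilt.run(cam("wrist",s),np.load("pics/w1.npy"),None)
E
```

```text
handle 706 slope [-0.0005 -0.0429] z0 131.0 std 0.74 centroid mm [-1.47  0.27] ext [26.1 18.5] med [ -2.19   1.27 130.88]
block 3660 slope [ 0.0009 -0.0003] z0 61.27 std 0.59 centroid mm [ 0.92 -0.07] ext [80.7 71.3] med [-10.93  10.07  61.24]
initial w1:
handle 635 slope [-0.0111  0.0081] z0 130.98 std 0.71 centroid mm [ 0.47 -0.19] ext [25.8 17. ] med [ -0.22  -0.29 130.95]
block 3865 slope [ 0.0005 -0.0002] z0 61.32 std 0.57 centroid mm [ 0.89 -0.28] ext [80.6 70.5] med [-4.17 -1.64 61.33]
```

Request:
carry_out(series=[0,-0.04,0,0,0,0,-0.04,0,0,0,0,-0.04,0,0,0,0,-0.035,0,0,0,0,0,0,0,0,0,0,0,0,0])

```text
t: 19.98
position: [0.4981, -0.2577, 0.24]
orientation: [0.193, 0.981, 0.018, 0.021]
ft_force: [0.0, 0.1, -0.6]
finger_gap: 0.0466
```

```bash
python3 tilt.py; python3 tilt.py; python3 - <<'E'
from h import *
import gb
s=robot.sense(); print(s["position"],s["t"]); p,_=robot.capture("wrist"); c=cam("wrist",s); 
B=T(gb.BX,gb.BY,0,gb.BYAW); ctr=proj(c,ap(B,[[0,0,.1]]))[0]; k=6; x0,y0=(ctr-[55,45]).astype(int)
q=cv2.resize(p[y0:y0+95,x0:x0+115],None,fx=k,fy=k,interpolation=cv2.INTER_CUBIC); cv2.imwrite("pics/w29r.png",q)
def poly(P,col): cv2.polylines(q,[((proj(c,P)-[x0,y0]+.5)*k).round().astype(int).reshape(-1,1,2)],True,col,1)
r=lambda a,b,z:np.array([[a,b,z],[-a,b,z],[-a,-b,z],[a,-b,z]])*.001
poly(ap(B,r(40,35,62)),(0,255,0));poly(ap(B,r(13,9,62)),(0,255,0));poly(ap(B,r(13,9,132)),(0,255,0))
cv2.imwrite("pics/w29.png",q)
E
```

```text
handle 644 slope [ 0.0096 -0.0039] z0 130.94 std 0.72 centroid mm [-1.82 -0.45] ext [25.6 17.9] med [ -2.51  -0.8  130.85]
block 3875 slope [0.0003 0.0002] z0 61.26 std 0.56 centroid mm [ 0.88 -0.05] ext [80.7 70.4] med [-5.01 -1.55 61.25]
initial w1:
handle 627 slope [ 0.0071 -0.0016] z0 131.12 std 0.62 centroid mm [-1.85 -0.3 ] ext [25.4 17.9] med [ -2.56  -0.8  131.06]
block 3873 slope [0.0001 0.0004] z0 61.31 std 0.57 centroid mm [ 0.89 -0.13] ext [80.6 70.4] med [-5.04 -2.06 61.31]
initial w1:
[ 0.49840916 -0.25720895  0.24001027] 20.075
```

View pics/w29.png

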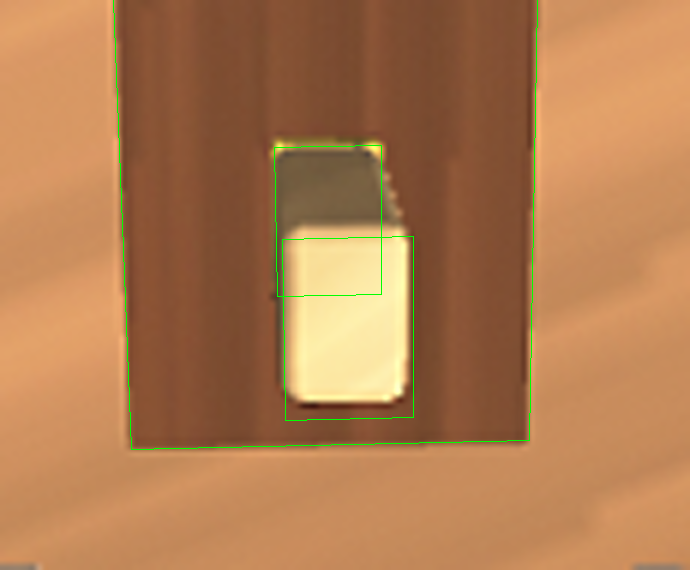

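```bash
python3 - <<'E'
from h import *
import gb
s=dict(position=np.array([.5008,-.2588,.24]),orientation=np.array([.19,.982,.001,.004])/np.linalg.norm([.19,.982,.001,.004]))
p=cv2.imread("pics/w1raw.png"); c=cam("wrist",s); 
B=T(gb.BX,gb.BY,0,gb.BYAW); ctr=proj(c,ap(B,[[0,0,.1]]))[0]; k=6; x0,y0=(ctr-[55,45]).astype(int)
q=cv2.resize(p[y0:y0+95,x0:x0+115],None,fx=k,fy=k,interpolation=cv2.INTER_CUBIC)
def poly(P,col): cv2.polylines(q,[((proj(c,P)-[x0,y0]+.5)*k).round().astype(int).reshape(-1,1,2)],True,col,1)
r=lambda a,b,z:np.array([[a,b,z],[-a,b,z],[-a,-b,z],[a,-b,z]])*.001
poly(ap(B,r(40,35,62)),(0,255,0));poly(ap(B,r(13,9,62)),(0,255,0));poly(ap(B,r(13,9,132)),(0,255,0))
cv2.imwrite("pics/w1o.png",q)
E
```

```text
(no output)
```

View pics/w1o.png

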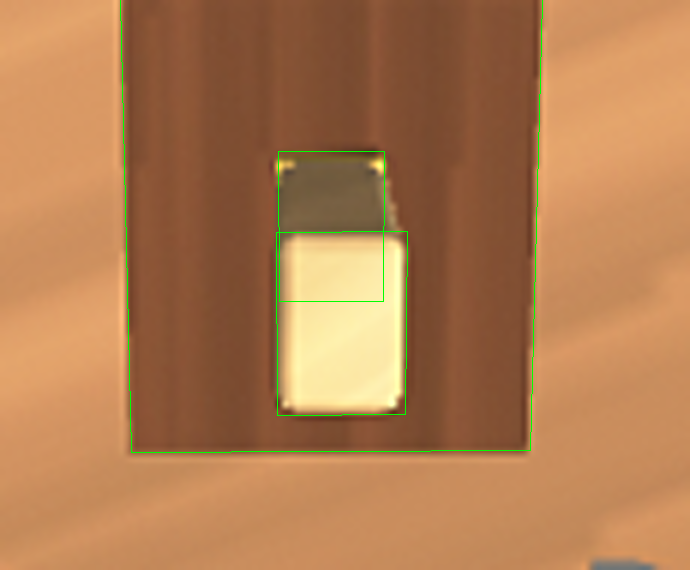

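```bash
python3 -c "
import cv2
p=cv2.imread('pics/w28.png');cv2.imwrite('pics/w28s.png',cv2.resize(p[90:220,295:455],None,fx=4.6,fy=4.6,interpolation=cv2.INTER_CUBIC))"
```

```text
(no output)
```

View pics/w28s.png

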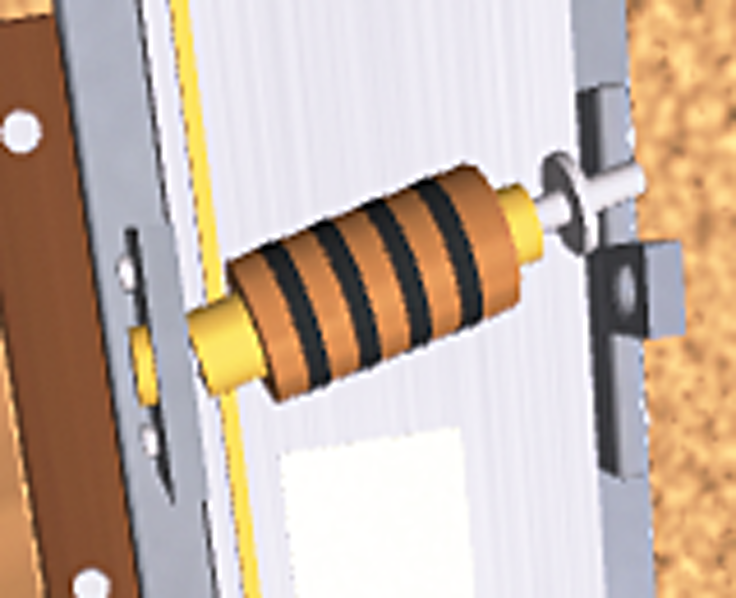

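The view shows the axle end at (640,180), clear in front of the post, whose hole at (625,285) is empty. The roller lies on the bed with its collar at the wide cheek. The fork stands at its original height. I'm handing in.

```bash
python3 -c "
from rig import robot
print(robot.close_job(), robot.sense()['t'])"
```

```text
the job is handed in; nothing more can be done
the job is handed in; nothing more can be done
```

The axle is out of the post and the fork is back in its block; I handed the job in at about 20 s of the 51 s allowed.

**What I did:** I took the plain wooden-handled fork from the block and lowered it over the bare axle. I pressed towards the roller, which slid the stamper the few millimetres to its batten. I compressed the spring about 7.5 mm, swung the end about 22 mm to the front, let the spring out, lifted the fork clear and stood it back in the socket.

**Force:** readings while pressing and levering stayed at about 7 to 9.3 N, under the 15 N limit. Seating the fork in the block briefly read about 16 N upwards on the wrist.

**Last checks:**
- **Axle and roller:** the axle end is free in front of the post and the post's hole is empty. The roller lies on the bed with its collar at the wide cheek.
- **Fork:** its top is at the same height as at the start, about 131 mm by depth, so it is fully home. It stands about 1.5 mm to one side within the socket's play and leans by up to about 1°. I left both as they were.
- **Other items:** the ink pad, hand stamp and one pile of pieces look unmoved in the last top view. The other pile was mostly hidden by the arm there, so I could not confirm it.
- **Disagreements:** the wrist camera and the top-camera poses differed by 1 to 2 mm at the stamper and the block, so I worked from the wrist images there. One oblique depth reading gave a 2.5° tilt of the fork; two readings from above gave about 0.5°.

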